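Set a board to the flip stop of a cross-cut jig

TASK

Set up the long board for sawing in the cross-cut jig: flip the stop with the round paddle fully down and leave the square-paddled stop up. Then lay the board flat on the jig's bed, a finger's width or more short of the lowered stop, slide it until its long edge is flush along the fence and its end is against the stop, and last of all swing the wooden keeper bar across over the board, square to the fence. Do not drop the board, and leave the other things on the bench where they are.

Things in the scene. Friction and masses are not known exactly. Their poses are not given: they have to be found in the camera images.
- jig: Fixed wooden cross-cut jig. Origin at bench height (z = 0) under the front face of the fence, mid-length. y runs along the fence; x points from the bed through the fence, away from the robot. Fence: wooden strip, front face at x = 0, 24 mm thick, y -200 to +200 mm, top 44 mm above the bench. Two flip stops stand on its +y half, 80 to 125 mm apart; the keeper bar sits on its top at y = -40 mm
- bed (a point): Centre of the jig's plywood bed, on its top face, 18 mm above the bench. The bed is 400 mm along jig y and 120 mm deep (jig x from -120 mm to the fence face at 0). A dark saw line crosses it at y = 0
- hinge_round (a point): Point on the round flag's hinge axis, 12 mm behind the fence's front face and 60 mm above the bench; the axis runs along jig y
- stop_round: Fixed steel bracket of the flip stop with the round paddle; jig's heading; origin at bench height on the fence's front-face line, on the flag's mid-plane. Lowered, the flag's 18 mm wide tongue hangs before the fence from x = -8 to -56 mm, z = 21 to 54 mm: its stop face is y = -9 mm. The board goes on the -y side and is slid in +y. The arm to the paddle is 18 mm wide, 12 mm thick, top at z = 66 mm
- flag_round (a joint): Hinge of the round-paddled flag: 0 = fully down (arm level, pointing in jig -x, towards the robot), 1.57 = straight up, 2.45 = end, leaning back; starts at 2.05 to 2.35, leaning back. Stiff (0.15 N m, about 2 N at the paddle): it stays wherever it is left; hard end at 0
- paddle_round (a point): Centre of the round paddle, an aluminium disc 44 mm across, 8 mm thick, 95 mm from the hinge axis at the tip of the flag. Flag up: it leans back over the far side of the fence, centre 55 to 80 mm behind the fence's front face and 127 to 145 mm above the bench, free space behind it. Flag down: it lies level, centre 60 mm above the bench
- stop_square: The other flip stop, alike but with a square paddle of 44 mm; it is left up. Same origin and axes as stop_round; which of the two is nearer the middle of the jig changes
- flag_square (a joint): Hinge of the flag with the square paddle, same meaning; starts at 2.05 to 2.35, leaning well back and stays there
- keeper_pivot (a point): Fixed point on the keeper bar's vertical pivot axis, on top of the bar, 52 mm above the bench (jig x = +12, y = -40 mm)
- keeper (a joint): Swing of the wooden keeper bar about its upright pivot: 0 = along the fence's top, pointing in jig -y; 1.57 = across the bed, pointing in jig -x; end at 1.6; starts at -0.3 to 0 (turned slightly back). Stays where left (0.06 N m, about 1 N at the knob). Bar 72 mm long, 22 wide, 8 thick, underside 44 mm above the bench: clears a board on the bed by 4 mm
- keeper_knob (a point): Centre of the top of the upright round knob on the keeper bar: 16 mm diameter, rises 28 mm from the bar's top (z = 52 mm) to z = 80 mm, 62 mm from the pivot axis
- board: Loose pine board, 180 x 60 x 22 mm, about 0.13 kg; origin at the centre of its underside, x along its length, y across its width. Starts flat on the bench to the right (-y) of the jig, pointing roughly away from the robot. Either end may meet the stop
- offcut: Loose short pine offcut 85 x 60 x 22 mm beside the board; leave it. Origin centre of underside
- hammer: Hammer lying behind the jig; leave it
- glue: White glue bottle, 60 mm across, 170 mm tall, standing; leave it. Origin centre of underside
- tin: Open steel tin, 76 mm across, 90 mm tall; leave it. Origin centre of underside
- trysquare: Try square with wooden stock and 150 mm steel blade, at the left; leave it
Not all that is in view belongs to the job. Leave any green or pink look-alike of the stop_square alone.

How it is judged:
By the outcome, as a careful person would: the job done as asked, in the order asked, and still so for the second after the job is handed in, with the robot touching nothing.
It also fails if it takes over 72 s, if anything falls off the work surface, if the arm or the gripper's body presses on something with over 40 N, if the wrist force passes 120 N, or if a joint passes its speed limit or range.

ROBOT

A 6-joint arm with a two-finger parallel gripper is mounted at the origin on the work surface. World frame = base frame: x ahead of the robot, y to its left, z up, the work surface at z = 0. Lengths are in mm, angles in rad, forces in N, time in s.
With the tool pointing down it reaches from about 250 to 800 mm from the base axis. Payload 8.5 kg.
Tool frame: the origin (TCP) lies at the very end of the fingers, on their centre line; the grasp point (between the pads) lies 19 mm behind it (grip_depth is the distance from the TCP to the grasp point, in mm); z points along the fingers, y is the direction in which the jaws open and shut (so a half turn about z gives the same grasp; the last joint's range is limited). The gripper opens to 85 mm and grips with 20 to 120 N. Pads are 22 mm wide; open, the fingers measure 114 mm over their backs; the gripper's body (76 mm by 85 mm) begins 54 mm behind the grasp point. The pads swing forward as they close: fully open they stand 13 mm farther back than shut.
Start: joints at [-1.28, 0.238, -0.013, 1.319, 0, 1.571], TCP at [150.513, -502.916, 231.276] pointing down, gripper open.
Joint ranges: [-2.66, 2.66], [-1.03, 1.9], [-1.14, 1.46], [-1.82, 2.27], [-1.45, 1.34], [-3.14, 3.14]. Speed limits (rad/s): [2.22, 2.22, 2.79, 3.14, 3.14, 3.14].

INTERFACE

Orientations are given as a 3x3 rotation matrix whose columns are the frame's x, y, z axes.
In Python, from plant import get_state, grab_frame, hand_in, regions_of, place_of, grip_depth gives the robot as it stands. The module is installed in compiled form; this text tells all that it offers.
- The arm moves only by the tool jog_arm, never from a script. Its argument "series" is a list of rows, each a list of 4 numbers: the shift along the tool's x, y, z in m, then the turn about the tool's z in rad. In form: [[dx, dy, dz, twist], ...]. A call has 1 to 20 rows; each row shifts and turns the pose as measured when the row begins, along the tool's axes as they then stand; what a row does not reach is not made up. A row lasts 1/8 s, in which the tool goes at most 62.5 mm and 10.7 degrees, less where a joint would pass 70% of its speed; a pose out of reach is approached as far as the arm can. A call with a gripper value outside its range is refused whole. "claw" is the opening, from 0 (shut) to 1 (fully open), set as the call begins (left out, the last holds). The fingers move at their own pace and stop on an object; the grip force is fixed at half the most. Time passes only in rows, so rows that do not move let the fingers close. It gives the time, the measured TCP pose, the force and the opening at its end, in the units of the state.
- get_state(): the state, without advancing time (a new reading comes with each control period).
- grab_frame(name): name is "scene" or "top"; returns a dict with "pixels" (384x512x3 uint8, red, green, blue), "K" (3x3 intrinsics, pixels), "k1" (the pictures are not rectified: a ray, as slopes to the right and down, at radius r is drawn at 1 + k1 r^2 times it, then the intrinsics apply), "R" (3x3) and "t" (3): a world point X has camera coordinates R X + t. Camera axes: x right, y down, z forward; pixel columns grow to the right and rows downward; lengths in mm; the calibration is good to about 2 mm. A picture is of the moment at which its call begins. There is no depth.
- hand_in(): hands the job in, once; it reports no verdict.
Trained networks look in the newest picture that a camera, given by its name, has taken for a name from the list of things; names that differ only in an ending like _2 or _b are one class to them, and where a whole thing is asked for, a point or a joint stands for the part that bears it (a point fixed in the world has none). Each returns a list of dicts, best first, with "p" (0 to 1); they miss things now and then, are a little off and sometimes report something else, mostly with a low value. They report only what shows in the picture. A call takes as long as a camera call. They do not tell look-alikes from the thing itself.
- regions_of(target, camera): "region" (384x512 bool, what is visible of it) and "rect" ([left, top, right, bottom] in pixels, round what is visible of it).
- place_of(target, camera): "position" ([column, row] in pixels: a listed point, or the origin of a listed thing).
The state is a dict: "time_s": time; "qpos": joint angles; "joint_velocities": joint speeds; "effort": joint torques, N m; "eef_pos": TCP position; "tcp_rot": TCP orientation; "force": force on the tool from outside, world axes, zero at the start; "ft_torque": the same for the moment, N m; "grip_width": finger opening in mm.
Only numpy, scipy, OpenCV 4.12 (cv2) and the standard library are available. Lean on these libraries where they do the work, as an engineer would, in place of code of your own. Each camera call takes 0.05 s, during which the arm holds its last target.

## Working session

There is one attempt and no reset: what is moved stays moved. The work goes in short steps, Python scripts to look and compute and a tool call to move; the robot and the scene stay as the last step left them, time stands still between calls to the robot, and variables do not carry over. Pictures are saved under pics/ and viewed, and the job is handed in when it is done.

Besides the shell and the picture viewer there is one more tool, called after "Call:" as name(argument=value, ...) on one line, values as JSON. jog_arm: Moves the arm, as the interface text tells. Its arguments: {"type":"object","properties":{"series":{"type":"array","items":{"type":"array","items":{"type":"number"}}},"claw":{"type":"number"}},"required":["series"]}

```bash
mkdir -p pics; cat > h.py <<'E'
import numpy as np, cv2
from plant import *
def save(name,f,crop=None,scale=1):
    im=f["pixels"][:,:,::-1].copy()
    if crop: l,t,r,b=crop; im=im[t:b,l:r]
    if scale!=1: im=cv2.resize(im,None,fx=scale,fy=scale,interpolation=cv2.INTER_CUBIC)
    cv2.imwrite("pics/"+name+".png",im)
def ray(f,px):
    K=np.array(f["K"]);d=np.array([(px[0]-K[0,2])/K[0,0],(px[1]-K[1,2])/K[1,1]])
    u=d.copy()
    for _ in range(30): u=d/(1+f["k1"]*(u@u))
    R=np.array(f["R"]);t=np.array(f["t"]).ravel()
    return -R.T@t, R.T@np.array([u[0],u[1],1])
def atz(f,px,z):
    o,d=ray(f,px); return o+d*(z-o[2])/d[2]
def proj(f,X):
    R=np.array(f["R"]);t=np.array(f["t"]).ravel();c=R@np.array(X,float)+t
    u=c[:2]/c[2];u=u*(1+f["k1"]*(u@u));K=np.array(f["K"])
    return np.array([K[0,0]*u[0]+K[0,2],K[1,1]*u[1]+K[1,2]])
def tri(f1,p1,f2,p2):
    o1,d1=ray(f1,p1);o2,d2=ray(f2,p2)
    d1/=np.linalg.norm(d1);d2/=np.linalg.norm(d2)
    s=np.linalg.lstsq(np.c_[d1,-d2],o2-o1,rcond=None)[0]
    a=o1+d1*s[0];b=o2+d2*s[1]
    return (a+b)/2,np.linalg.norm(a-b)
E
cat > a.py <<'E'
from h import *
np.set_printoptions(precision=1,suppress=True)
F={n:grab_frame(n) for n in("scene","top")}
for n in F: save(n+"0",F[n],scale=1.5); print(n,-np.array(F[n]["R"]).T@np.array(F[n]["t"]).ravel(),F[n]["K"][0][0])
for t in "jig bed hinge_round stop_round paddle_round stop_square keeper_pivot keeper_knob board offcut hammer glue tin trysquare".split():
    P={}
    for n in F:
        P[n]=place_of(t,n)
        print(t,n,[(np.round(q["position"],1).tolist(),round(q["p"],2)) for q in P[n][:3]])
    if P["scene"] and P["top"]: print("   tri",*tri(F["scene"],P["scene"][0]["position"],F["top"],P["top"][0]["position"]))
s=get_state();print(s["time_s"],s["eef_pos"],s["tcp_rot"],s["grip_width"],grip_depth)
E
python3 a.py
```

```text
scene [1123.8  639.2 1422.9] 489.3625268098409
top [ 335.7    9.9 1152.8] 374.03524816728225
jig scene [([284.6, 222.2], 0.9)]
jig top [([215.3, 198.8], 0.71)]
   tri [521.  144.5  -6.6] 3.9312336086642783
bed scene [([296.4, 210.4], 0.91)]
bed top [([210.9, 215.6], 0.78)]
   tri [468.2 151.   17.3] 5.2213688415209605
hinge_round scene [([304.3, 249.0], 0.86)]
hinge_round top [([164.9, 179.4], 0.93), ([343.9, 135.3], 0.69)]
   tri [571.  281.7  70.6] 5.601371050417363
stop_round scene [([307.2, 253.0], 0.89)]
stop_round top [([167.8, 190.3], 0.67)]
   tri [549.9 284.2  14.2] 9.602789642377267
paddle_round scene [([289.4, 252.0], 0.55), ([188.3, 107.3], 0.54)]
paddle_round top [([164.7, 159.0], 0.88), ([214.9, 195.6], 0.52)]
   tri [624.6 271.8 110.4] 12.061815455876879
stop_square scene [([319.7, 322.5], 0.68), ([402.5, 255.2], 0.68), ([287.7, 228.3], 0.64)]
stop_square top [([99.9, 265.4], 0.81), ([117.2, 148.8], 0.61)]
   tri [ 455.8  503.6 -254.2] 322.01326874451945
keeper_pivot scene [([271.7, 205.1], 0.72), ([258.5, 188.9], 0.23)]
keeper_pivot top [([228.5, 191.7], 0.79), ([408.
[... 451 characters left out ...]
97973404
hammer scene [([198.0, 233.2], 0.65)]
hammer top [([260.9, 125.6], 0.62)]
   tri [759.7  -5.8   6.5] 7.875553619080457
glue scene [([148.9, 131.0], 0.68), ([162.3, 176.7], 0.67), ([185.5, 104.8], 0.4)]
glue top [([343.5, 136.4], 0.93)]
   tri [ 681.8 -254.5  215.2] 95.77814500231118
tin scene [([149.1, 134.1], 0.69), ([289.4, 227.7], 0.65)]
tin top [([410.2, 164.9], 0.78), ([203.5, 193.2], 0.57)]
   tri [ 628.8 -479.8  -24.7] 4.281985126070521
trysquare scene [([372.6, 285.4], 0.86)]
trysquare top [([102.6, 219.0], 0.96)]
   tri [465.3 495.3 -20. ] 6.150493093925066
1.5 [ 150.5 -502.9  231.3] [[ 1.   0.3 -0. ]
 [ 0.3 -1.   0. ]
 [-0.  -0.  -1. ]] 85.48892061744402 18.700000000000003
```

View pics/scene0.png

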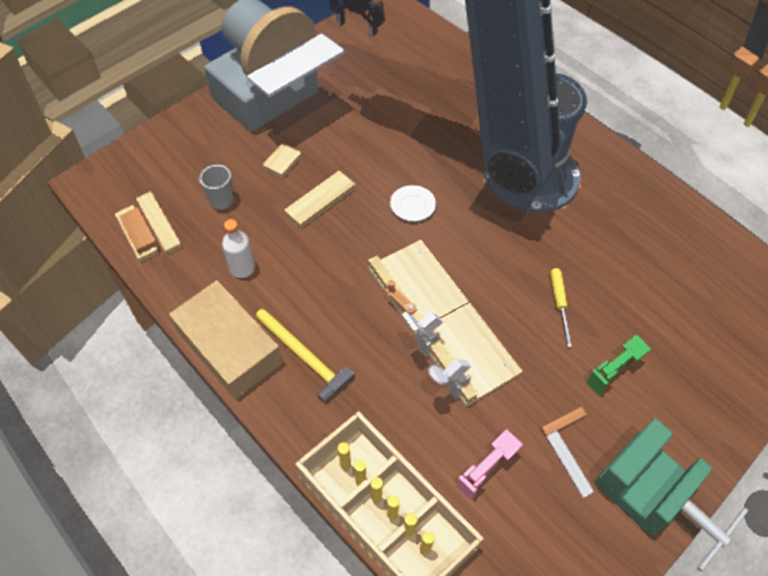

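View pics/top0.png

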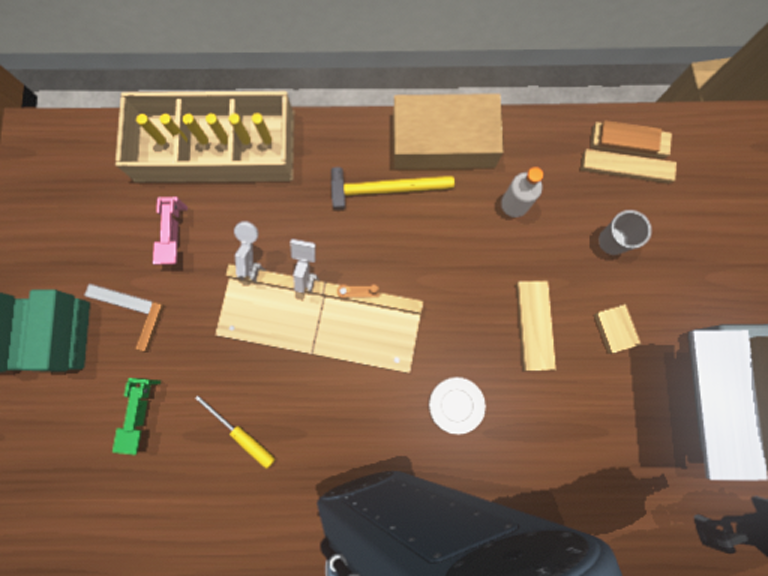

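Top view (1.5x): jig centre is about (318,310). The outer stop (245,232) has the round paddle and the inner one (302,250) the square. Green (130,415) and pink (167,230) are look-alikes. Board candidates are the long piece (536,325), the offcut (620,328) and the strip by the sanding block (630,165). Next I check close crops.

```bash
cat > b.py <<'E'
from h import *
np.set_printoptions(precision=1,suppress=True)
F={n:grab_frame(n) for n in("scene","top")}
save("topjig",F["top"],(135,140,290,255),5)
save("topboard",F["top"],(330,170,440,260),6)
save("scenejig",F["scene"],(235,150,355,280),4.6)
E
python3 b.py
```

```text
(no output)
```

View pics/topjig.png

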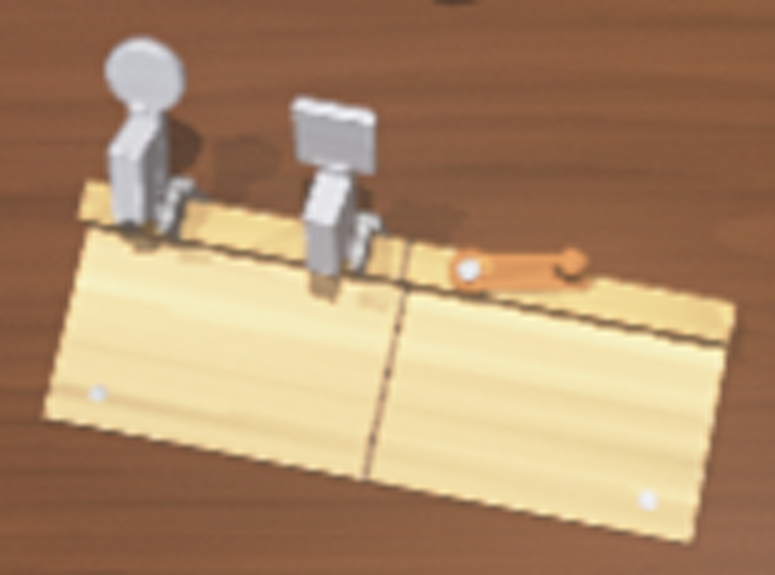

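View pics/topboard.png

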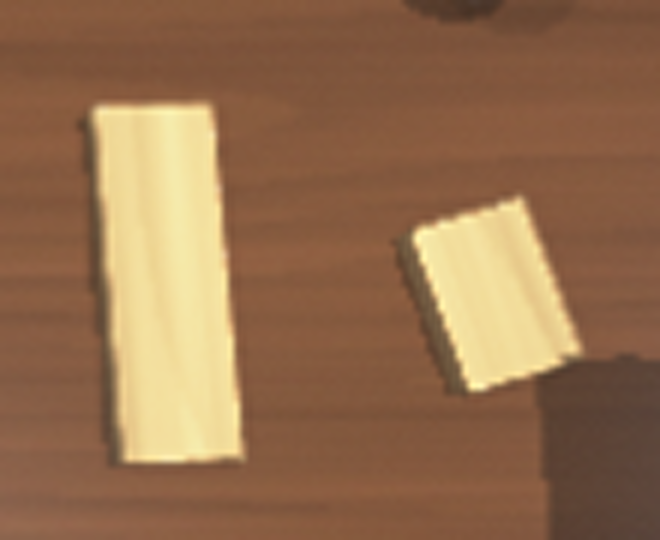

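View pics/scenejig.png

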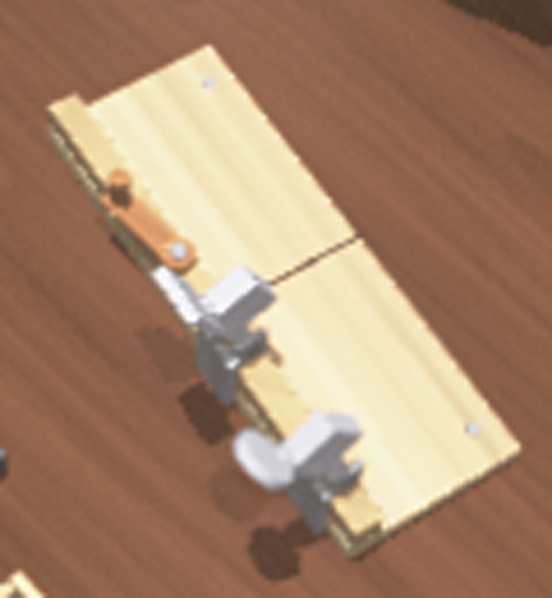

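```bash
cat > c.py <<'E'
from h import *
from scipy.optimize import least_squares
np.set_printoptions(precision=2,suppress=True)
F={n:grab_frame(n) for n in("scene","top")}
def T(p): return np.array([135+p[0]/5-.5+.1,140+p[1]/5-.4])
def S(p): return np.array([235+p[0]/4.6-.4,150+p[1]/4.6-.4])
obs=[("top",T((43,417)),(-120,200,18)),("top",T((692,542)),(-120,-200,18)),("top",T((727,345)),(0,-200,18)),("top",T((88,180)),(24,200,44)),("top",T((737,305)),(24,-200,44)),
("top",T((367,480)),(-120,0,18)),
("scene",S((521,447)),(-120,200,18)),("scene",S((210,45)),(-120,-200,18)),("scene",S((48,108)),(24,-200,44)),("scene",S((359,237)),(-120,0,18))]
def X(v,q):
    c,s=np.cos(v[2]),np.sin(v[2]); return np.array([v[0]+c*q[0]-s*q[1],v[1]+s*q[0]+c*q[1],q[2]])
def res(v): return np.concatenate([proj(F[n],X(v,q))-p for n,p,q in obs])
r=least_squares(res,[520,145,0.1],loss="soft_l1")
print(r.x);print(r.fun.reshape(-1,2) if 0 else res(r.x).reshape(-1,2))
for cam in("top","scene"):
    oo=[o for o in obs if o[0]==cam]
    rr=least_squares(lambda v:np.concatenate([proj(F[n],X(v,q))-p for n,p,q in oo]),r.x);print(cam,rr.x)
v=r.x
c,s=np.cos(v[2]),np.sin(v[2])
def J(P): d=P-np.array([v[0],v[1],0]); return np.array([c*d[0]+s*d[1],-s*d[0]+c*d[1],d[2]])
# stops: bracket arm front bottom etc -> use networks
for t,z in(("hinge_round",60),("paddle_round",136),("keeper_pivot",52),("keeper_knob",80),("stop_square",0)):
  for n in F:
    for q in place_of(t,n)[:2]: print(t,n,q["position"],"p",round(q["p"],2),"jig",J(atz(F[n],q["position"],z)))
for nm,p in(("round disc",T((145,75))),("sq",T((335,137))),("knob",T((572,262))),("pivot",T((468,270)))):
    print(nm,[J(atz(F["top"],p,z)) for z in(52,80,136)])
print("rounddisc scene",[J(atz(F["scene"],S((263,460)),z)) for z in(127,136,145)])
def B(p): return np.array([330+p[0]/6-.4,170+p[1]/6-.4])
C=[atz(F["top"],B(p),22) for p in((93,104),(212,104),(243,460),(120,462))]
C=np.array(C);print(C,C.mean(0),[np.linalg.norm(C[i]-C[(i+1)%4]) for i in range(4)])
np.save("jig.npy",v)
d=(C[0]+C[1]-C[2]-C[3]);print("board yaw",np.arctan2(d[1],d[0]))
E
python3 c.py
```

```text
[523.57 137.74  -0.2 ]
[[ 0.27  0.26]
 [ 0.07  0.21]
 [ 0.12  0.55]
 [ 0.13  0.3 ]
 [ 0.03 -0.39]
 [-0.13  0.02]
 [ 0.13  0.74]
 [-0.2   0.39]
 [-0.09 -0.08]
 [-0.22  0.3 ]]
top [524.06 137.94  -0.2 ]
scene [522.32 137.15  -0.2 ]
hinge_round scene [308.9, 248.7] p 0.64 jig [  4.25 151.76  60.  ]
paddle_round scene [214.7, 136.5] p 0.71 jig [  66.74 -325.24  136.  ]
paddle_round scene [290.4, 251.9] p 0.67 jig [ 82.93 157.76 136.  ]
paddle_round top [405.8, 160.4] p 0.67 jig [ 183.65 -515.38  136.  ]
paddle_round top [162.5, 157.9] p 0.57 jig [ 64.51 154.13 136.  ]
keeper_pivot scene [274.5, 206.3] p 0.97 jig [ 11.06 -33.92  52.  ]
keeper_pivot top [228.6, 195.4] p 0.64 jig [  7.18 -40.54  52.  ]
keeper_knob scene [261.1, 192.7] p 0.57 jig [ 30.64 -85.94  80.  ]
keeper_knob top [249.6, 192.6] p 0.75 jig [  22.48 -102.1    80.  ]
keeper_knob top [229.6, 191.7] p 0.75 jig [ 14.21 -44.3   80.  ]
stop_square scene [287.0, 227.1] p 0.88 jig [ 0.16 29.54  0.  ]
stop_square scene [403.4, 255.2] p 0.79 jig [-266.74  314.07    0.  ]
stop_square top [203.0, 194.2] p 0.92 jig [ 3.81 44.71  0.  ]
[... 191 characters left out ...]
38, 57.32, 52.  ]), array([71.36, 51.74, 80.  ]), array([ 59.32,  40.57, 136.  ])]
knob [array([ 28.68, -98.42,  52.  ]), array([  23.9 , -100.04,   80.  ]), array([  14.34, -103.29,  136.  ])]
pivot [array([ 12.3 , -38.27,  52.  ]), array([  7.94, -41.42,  80.  ]), array([ -0.79, -47.72, 136.  ])]
rounddisc scene [array([ 72.59, 150.53, 127.  ]), array([ 75.5 , 153.71, 136.  ]), array([ 78.4, 156.9, 145. ])]
[[ 550.91 -258.73   22.  ]
 [ 550.34 -319.24   22.  ]
 [ 370.42 -323.51   22.  ]
 [ 369.81 -262.73   22.  ]] [ 460.37 -291.05   22.  ] [np.float64(60.51234702272527), np.float64(179.969744155442), np.float64(60.78098773845868), np.float64(181.1362721762982)]
board yaw 0.0229051538644863
```

Choices, all in 1.5x top pixels:
- **Stop:** the grey round-paddle stop at (245,232), jig y ≈ 153. The square one is at y ≈ 41. The green and pink ones stay put.
- **Board:** the 180 x 60 piece at (536,325), which measures 180.5 x 60.6. The 85 mm piece is the offcut.

The jig fit residuals are under 0.8 px. Next is a movement helper.

```bash
cat > g.py <<'E'
# usage: g.py j|w x y z [jigheading offset deg for w: heading rad]
from h import *
import sys
np.set_printoptions(precision=4,suppress=True)
v=np.load("jig.npy");c,s=np.cos(v[2]),np.sin(v[2])
def J2W(q): return np.array([v[0]+c*q[0]-s*q[1],v[1]+s*q[0]+c*q[1],q[2]])
def W2J(P): d=np.array(P)-[v[0],v[1],0]; return np.array([c*d[0]+s*d[1],-s*d[0]+c*d[1],d[2]])
if __name__=="__main__":
    st=get_state();R=np.array(st["tcp_rot"]);p=np.array(st["eef_pos"]);h=np.arctan2(R[1,0],R[0,0])
    print("t",round(st["time_s"],2),"tcp",p,"jig",W2J(p),"head",h,"jighead",h-v[2],"F",np.array(st["force"]),"w",st["grip_width"],"theta",v[2],"tilt",R[:,2])
    a=sys.argv[1:]
    if a:
        g=np.array(list(map(float,a[1:4])));H=float(a[4])
        if a[0]=="j": g=J2W(g);H+=v[2]
        tw=-(H-h); tw=(tw+np.pi)%(2*np.pi)-np.pi
        Rg=np.array([[np.cos(H),np.sin(H),0],[np.sin(H),-np.cos(H),0],[0,0,-1]])
        print("goal",g,"twist",tw,"delta now-frame m",R.T@(g-p)/1000,"delta goal-frame m",Rg.T@(g-p)/1000)
E
python3 g.py j 130 153.5 231 0
```

```text
t 2.2 tcp [ 150.5122 -502.8963  231.2657] jig [-240.5201 -701.2379  231.2657] head 0.29079426508067324 jighead 0.487701992325025 F [ 0.2539 -0.3132  0.1082] w 85.56091816796972 theta -0.1969077272443517 tilt [-0.      0.0001 -1.    ]
goal [681.0915 262.8371 231.    ] twist 0.4877019923250252 delta now-frame m [ 0.7278 -0.5815  0.0004] delta goal-frame m [ 0.3705 -0.8547  0.0003]
```

Call:
jog_arm(series=[[0,0,0,0.163],[0,0,0,0.163],[0,0,0,0.163],[0.02,-0.05,0,0],[0.02,-0.05,0,0],[0.02,-0.05,0,0],[0.02,-0.05,0,0],[0.02,-0.05,0,0],[0.02,-0.05,0,0],[0.02,-0.05,0,0],[0.02,-0.05,0,0],[0.02,-0.05,0,0],[0.02,-0.05,0,0],[0.02,-0.05,0,0],[0.02,-0.05,0,0],[0.02,-0.05,0,0],[0.02,-0.05,0,0],[0.02,-0.05,0,0],[0.02,-0.05,0,0]], claw=0)

```text
time_s: 4.58
eef_pos: [596.0, 74.2, 255.3]
tcp_rot: [[0.999, 0.052, -0.004], [0.053, -0.989, 0.141], [0.003, -0.141, -0.99]]
force: [-0.6, -0.3, -0.6]
grip_width: -0.2
```

```bash
python3 g.py j 130 153.5 120 0
```

```text
t 4.58 tcp [596.0179  74.1599 255.2589] jig [ 83.4827 -48.1749 255.2589] head 0.0525458887694229 jighead 0.2494536160137746 F [-0.552  -0.2662 -0.6328] w -0.2013740701436412 theta -0.1969077272443517 tilt [-0.0042  0.1412 -0.99  ]
goal [681.0915 262.8371 120.    ] twist 0.24945361601377458 delta now-frame m [ 0.0944 -0.163   0.1602] delta goal-frame m [ 0.0465 -0.2017  0.1353]
```

Call:
jog_arm(series=[[0,0,0,0]])

```text
time_s: 4.7
eef_pos: [597.2, 75.6, 254.9]
tcp_rot: [[0.998, 0.055, -0.004], [0.055, -0.988, 0.142], [0.003, -0.142, -0.99]]
force: [-0.1, 0.2, 0.5]
grip_width: -0.0
```

```bash
python3 g.py j 130 153.5 120 0
```

```text
t 4.7 tcp [597.1518  75.6248 254.8807] jig [ 84.3081 -46.5164 254.8807] head 0.05470525124015751 jighead 0.2516129784845092 F [-0.0927  0.153   0.5296] w -0.03644208664078019 theta -0.1969077272443517 tilt [-0.0044  0.1416 -0.9899]
goal [681.0915 262.8371 120.    ] twist 0.25161297848450914 delta now-frame m [ 0.0936 -0.1614  0.1597] delta goal-frame m [ 0.0457 -0.2     0.1349]
```

```bash
python3 -c "
from plant import *
s=get_state();print([round(float(x),4) for x in s['qpos']]);print([round(float(x),4) for x in s['joint_velocities']])"
```

```text
[0.0537, 0.3631, 0.2173, 1.4218, 0.1421, 3.1406]
[-0.0163, -0.0131, -0.0297, 0.0053, -0.0156, -0.0008]
```

Joint 6 reached its upper limit and left an 8° tilt. I'll unwind to the lower limit, where pushing further should undo the tilt, and check as I go.

Call:
jog_arm(series=[[0,0,0,-0.186],[0,0,0,-0.186],[0,0,0,-0.186],[0,0,0,-0.186],[0,0,0,-0.186],[0,0,0,-0.186],[0,0,0,-0.186],[0,0,0,-0.186],[0,0,0,-0.186],[0,0,0,-0.186],[0,0,0,-0.186],[0,0,0,-0.186],[0,0,0,-0.186],[0,0,0,-0.186],[0,0,0,-0.186]])

```text
time_s: 6.58
eef_pos: [587.9, 65.0, 253.4]
tcp_rot: [[-0.963, 0.268, -0.01], [0.264, 0.955, 0.134], [0.045, 0.127, -0.991]]
force: [-0.1, 0.4, -0.6]
grip_width: 0.3
```

```bash
cat > q.py <<'E'
from plant import *
s=get_state();print([round(float(x),4) for x in s['qpos']],[round(float(x),3) for x in s['eef_pos']],[round(float(r[2]),4) for r in s['tcp_rot']])
E
python3 q.py
```

```text
[0.0404, 0.3506, 0.1955, 1.42, 0.1348, 0.3108] [587.883, 65.033, 253.359] [-0.0097, 0.1342, -0.9909]
```

Call:
jog_arm(series=[[0,0,0,-0.186],[0,0,0,-0.186],[0,0,0,-0.186],[0,0,0,-0.186],[0,0,0,-0.186],[0,0,0,-0.186],[0,0,0,-0.186],[0,0,0,-0.186],[0,0,0,-0.186],[0,0,0,-0.186],[0,0,0,-0.186],[0,0,0,-0.186],[0,0,0,-0.186],[0,0,0,-0.186],[0,0,0,-0.186],[0,0,0,-0.186],[0,0,0,-0.186],[0,0,0,-0.186],[0,0,0,-0.186]])

```text
time_s: 8.95
eef_pos: [572.6, 82.0, 252.0]
tcp_rot: [[0.996, 0.09, -0.006], [0.09, -0.991, 0.099], [0.003, -0.099, -0.995]]
force: [0.3, 0.5, 0.2]
grip_width: -0.4
```

```bash
python3 q.py
```

```text
[0.0898, 0.3231, 0.1546, 1.3997, 0.099, -3.1418] [572.635, 82.007, 251.999] [-0.0062, 0.0987, -0.9951]
```

Call:
jog_arm(series=[[0,0,0,-0.186]])

```text
time_s: 9.07
eef_pos: [563.0, 129.3, 251.7]
tcp_rot: [[0.981, 0.194, 0.008], [0.193, -0.979, 0.059], [0.02, -0.057, -0.998]]
force: [0.0, 0.5, -0.9]
grip_width: 0.2
```

```bash
python3 q.py
```

```text
[0.1956, 0.309, 0.1357, 1.3779, 0.0567, -3.1401] [563.022, 129.273, 251.677] [0.0082, 0.0594, -0.9982]
```

Call:
jog_arm(series=[[0,0,0,-0.18]])

```text
time_s: 9.2
eef_pos: [548.6, 174.6, 251.6]
tcp_rot: [[0.955, 0.295, 0.023], [0.295, -0.955, 0.022], [0.028, -0.014, -0.999]]
force: [-0.4, -0.0, 0.4]
grip_width: -0.3
```

```bash
python3 q.py
```

```text
[0.3005, 0.299, 0.1221, 1.3654, 0.0142, -3.1406] [548.635, 174.609, 251.569] [0.023, 0.022, -0.9995]
```

Call:
jog_arm(series=[[0,0,0,0.166],[0,0,0,0.166],[0,0,0,0.166]])

```text
time_s: 9.57
eef_pos: [545.4, 176.7, 251.6]
tcp_rot: [[0.979, -0.205, 0.023], [-0.205, -0.979, 0.02], [0.018, -0.025, -1.0]]
force: [-0.7, -0.2, 0.1]
grip_width: -0.3
```

```bash
python3 q.py;python3 g.py j 130 153.5 130 0
```

```text
[0.3065, 0.2954, 0.117, 1.3648, 0.0127, -2.6285] [545.412, 176.668, 251.605] [0.0225, 0.0204, -0.9995]
t 9.57 tcp [545.4124 176.6684 251.6046] jig [ 13.8007  42.4524 251.6046] head -0.20673088138331783 jighead -0.009823154138966117 F [-0.7014 -0.227   0.0728] w -0.2725203263035944 theta -0.1969077272443517 tilt [ 0.0225  0.0204 -0.9995]
goal [681.0915 262.8371 130.    ] twist -0.00982315413896595 delta now-frame m [ 0.1129 -0.1091  0.1264] delta goal-frame m [ 0.1162 -0.111   0.1216]
```

Call:
jog_arm(series=[[0.04,-0.038,0,0],[0.04,-0.038,0,0],[0.036,-0.036,0,0],[0,0,0.042,0],[0,0,0.042,0],[0,0,0.04,0],[0,0,0,0]])

```text
time_s: 10.45
eef_pos: [689.5, 261.6, 130.1]
tcp_rot: [[0.977, -0.214, 0.026], [-0.214, -0.977, 0.018], [0.022, -0.023, -0.999]]
force: [-0.6, 0.0, 0.1]
grip_width: -0.0
```

```bash
python3 g.py j 95 153.5 130 0
```

```text
t 10.45 tcp [689.4773 261.596  130.1101] jig [138.4666 153.9234 130.1101] head -0.21615024040271186 jighead -0.019242513158360147 F [-0.5897  0.0436  0.064 ] w -0.018694777512984914 theta -0.1969077272443517 tilt [ 0.026   0.0182 -0.9995]
goal [646.7678 269.6845 130.    ] twist -0.01924251315836001 delta now-frame m [-0.0434  0.0012 -0.0009] delta goal-frame m [-0.0435  0.0004  0.0001]
```

Call:
jog_arm(series=[[-0.028,0,0,-0.019],[-0.022,0,0,0],[-0.022,0,0,0],[-0.022,0,0,0],[-0.02,0,0,0],[0,0,0,0]])

```text
time_s: 11.2
eef_pos: [582.1, 283.3, 142.6]
tcp_rot: [[0.979, -0.199, 0.046], [-0.201, -0.979, 0.023], [0.041, -0.032, -0.999]]
force: [-0.4, 0.5, -0.5]
grip_width: 0.0
```

```bash
python3 g.py j -8 153.5 150 0; python3 q.py; python3 -c "
from h import *
save('t1',grab_frame('top'),(100,100,300,260),4);save('s1',grab_frame('scene'),(200,130,380,310),3.3)"
```

```text
t 11.2 tcp [582.0991 283.3026 142.593 ] jig [ 28.9167 154.2034 142.593 ] head -0.2022163183521381 jighead -0.005308591107786392 F [-0.3616  0.4977 -0.4985] w 0.03553443852069489 theta -0.1969077272443517 tilt [ 0.0464  0.0231 -0.9987]
goal [545.7581 289.8352 150.    ] twist -0.005308591107786587 delta now-frame m [-0.0366  0.0006 -0.0089] delta goal-frame m [-0.0369  0.0007 -0.0074]
[0.4527, 0.4464, 0.0661, 1.1387, 0.0004, -2.4873] [582.099, 283.303, 142.593] [0.0464, 0.0231, -0.9987]
```

View pics/s1.png

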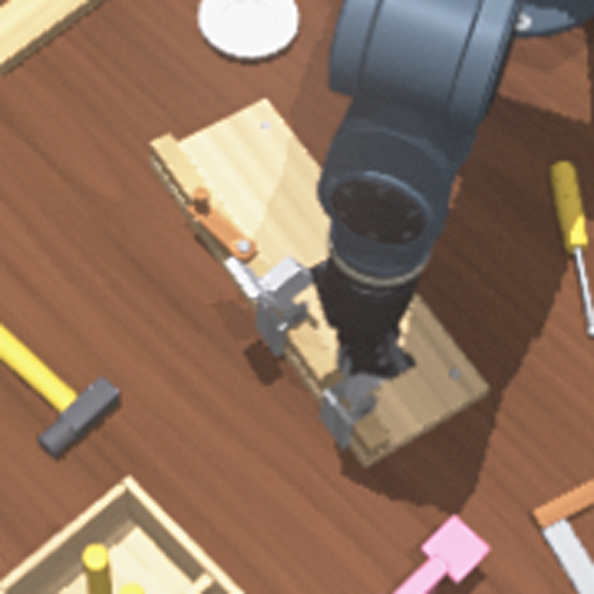

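The flag is upright with the fingers behind it. I continue over and down.

Call:
jog_arm(series=[[-0.02,0,-0.006,0],[-0.018,0,-0.002,0],[-0.015,0,0.006,0],[-0.014,0,0.01,0],[-0.012,0,0.012,0],[-0.009,0,0.014,0],[0,0,0,0]])

```text
time_s: 12.18
eef_pos: [493.6, 302.2, 105.6]
tcp_rot: [[0.978, -0.201, 0.049], [-0.202, -0.979, 0.023], [0.043, -0.032, -0.999]]
force: [-0.6, 0.5, 0.7]
grip_width: -0.0
```

```bash
python3 g.py j -67 153.5 92 0
```

```text
t 12.18 tcp [493.6017 302.2184 105.6254] jig [-61.5712 155.4402 105.6254] head -0.2036036096367929 jighead -0.006695882392441177 F [-0.5923  0.5478  0.7107] w -0.029054447157828824 theta -0.1969077272443517 tilt [ 0.0487  0.0231 -0.9985]
goal [487.8982 301.3778  92.    ] twist -0.0066958823924410105 delta now-frame m [-0.006   0.0024  0.0133] delta goal-frame m [-0.0054  0.0019  0.0136]
```

Call:
jog_arm(series=[[-0.006,0.002,0.013,0],[-0.004,0,0.013,0],[-0.002,0,0.012,0],[0,0,0.004,0],[0,0,0.003,0]])

```text
time_s: 12.8
eef_pos: [483.2, 304.4, 63.2]
tcp_rot: [[0.978, -0.2, 0.052], [-0.202, -0.979, 0.026], [0.046, -0.036, -0.998]]
force: [-17.5, -10.2, 55.1]
grip_width: 0.2
```

```bash
python3 g.py j -75 153.5 63 0
```

```text
t 12.8 tcp [483.2469 304.4395  63.178 ] jig [-72.1604 155.5926  63.178 ] head -0.2036107911067758 jighead -0.006703063862424086 F [-17.4794 -10.1859  55.1376] w 0.22741560758640783 theta -0.1969077272443517 tilt [ 0.052   0.0261 -0.9983]
goal [480.0528 302.9429  63.    ] twist -0.006703063862424141 delta now-frame m [-0.0028  0.0021 -0.    ] delta goal-frame m [-0.0028  0.0021  0.0002]
```

Hard end reached at z = 63 with 55 N on the fingertips. I lift off.

Call:
jog_arm(series=[[0,0,-0.03,0],[0,0,-0.05,0],[0,0,-0.05,0],[0,0.06,-0.02,0.18],[0,0.06,0,0.18],[0,0.06,0,0.18],[0,0.06,0,0]])

```text
time_s: 13.68
eef_pos: [368.6, 90.5, 203.7]
tcp_rot: [[0.726, -0.686, 0.054], [-0.688, -0.725, 0.026], [0.022, -0.056, -0.998]]
force: [0.3, -0.2, 0.9]
grip_width: -0.0
```

```bash
python3 q.py; python3 -c "
from h import *
save('t2',grab_frame('top'),(100,100,300,260),4);save('s2',grab_frame('scene'),(200,130,380,310),3.3)"
```

```text
[0.2307, -0.0449, -0.4108, 1.146, 0.0124, -2.1525] [368.551, 90.468, 203.722] [0.0545, 0.0256, -0.9982]
```

View pics/s2.png

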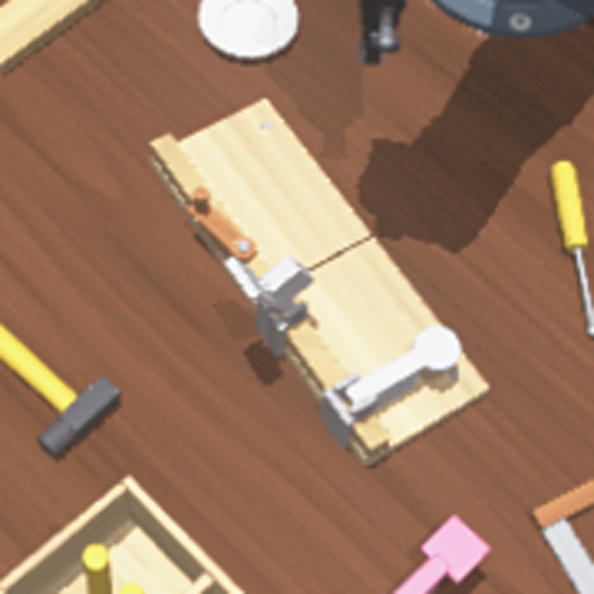

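View pics/t2.png

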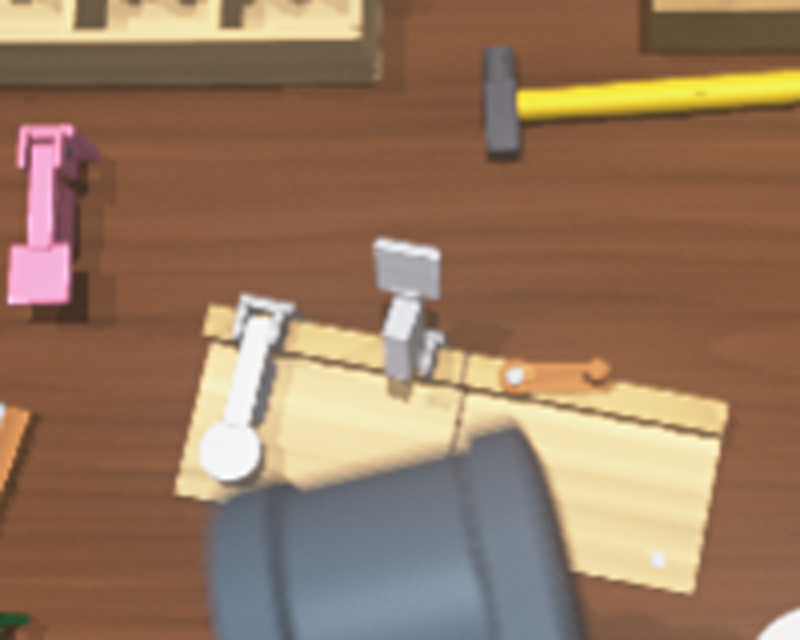

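Confirmed: the round stop is down (disc near (230,452) in the 4x crop) and the square one is still up. Next I head to the board side and null the leftover tilt there.

Call:
jog_arm(series=[[0,0,0,0.167],[0,0,0,0.167],[0,0,0,0.167],[0.048,0.03,0,0],[0.048,0.03,0,0],[0.048,0.03,0,0],[0.048,0.03,0,0],[0.048,0.03,0,0],[0.048,0.03,0,0],[0.048,0.03,0,0],[0.048,0.03,0,0],[0.048,0.03,0,0],[0,0,0,0]], claw=1)

```text
time_s: 15.4
eef_pos: [234.8, -420.9, 180.9]
tcp_rot: [[0.293, -0.954, 0.06], [-0.956, -0.292, 0.022], [-0.004, -0.064, -0.998]]
force: [0.4, 0.6, 0.6]
grip_width: 85.6
```

```bash
python3 q.py
```

```text
[-1.1025, 0.1828, -0.2195, 1.1615, 0.0637, -2.9706] [234.781, -420.899, 180.872] [0.06, 0.0225, -0.9979]
```

Call:
jog_arm(series=[[0,0,0,-0.17],[0,0,0,-0.18],[0,0,0,-0.12]])

```text
time_s: 15.78
eef_pos: [296.3, -378.0, 178.9]
tcp_rot: [[0.616, -0.788, 0.01], [-0.787, -0.616, -0.015], [0.018, 0.001, -1.0]]
force: [-0.0, -0.2, 0.1]
grip_width: 85.5
```

```bash
python3 q.py
```

```text
[-0.9051, 0.1736, -0.2349, 1.1446, -0.0014, -3.1399] [296.291, -378.028, 178.941] [0.0099, -0.0148, -0.9998]
```

Call:
jog_arm(series=[[0,0,0,0.184],[0,0,0,0.184],[0,0,0,0.184],[0,0,0,0.184],[0,0,0,0.184],[0,0,0,0.184],[0,0,0,0.184],[0,0,0,0.184],[0,0,0,0.184],[0,0,0,0.184],[0,0,0,0.184],[0,0,0,0.184],[-0.04,0.022,0,0],[-0.04,0.022,0,0],[-0.04,0.022,0,0],[-0.03,0.015,0,0],[0,0,0,0]])

```text
time_s: 17.9
eef_pos: [460.4, -284.2, 174.3]
tcp_rot: [[-1.0, 0.015, 0.008], [0.014, 1.0, -0.009], [-0.009, -0.008, -1.0]]
force: [-0.0, 0.3, -0.5]
grip_width: 85.5
```

```bash
python3 q.py; python3 g.py w 460.4 -291 40 -3.118
```

```text
[-0.5514, 0.2817, -0.1019, 1.1756, -0.0029, -0.5369] [460.408, -284.209, 174.31] [0.0084, -0.0086, -0.9999]
t 17.9 tcp [ 460.4083 -284.2094  174.3099] jig [  20.6042 -426.1495  174.3099] head 3.127126113632124 jighead 3.3240338408764756 F [-0.0248  0.3098 -0.5171] w 85.53754063752974 theta -0.1969077272443517 tilt [ 0.0084 -0.0086 -0.9999]
goal [ 460.4 -291.    40. ] twist -0.03805919354746301 delta now-frame m [ 0.0011 -0.0057  0.1344] delta goal-frame m [ 0.0002 -0.0068  0.1343]
```

Call:
jog_arm(series=[[0,-0.006,0,-0.038],[0,0,0.04,0],[0,0,0.04,0],[0,0,0.04,0],[0,0,0,0]])

```text
time_s: 18.52
eef_pos: [459.3, -290.2, 51.4]
tcp_rot: [[-1.0, -0.026, 0.008], [-0.026, 1.0, -0.009], [-0.007, -0.009, -1.0]]
force: [-0.0, -0.1, 0.3]
grip_width: 85.3
```

```bash
python3 g.py w 460.4 -291 5 -3.118; python3 -c "
from h import *
save('t3',grab_frame('top'),(310,150,430,270),5)
f=grab_frame('scene');save('s3',f,(160,90,280,190),5)"
```

```text
t 18.52 tcp [ 459.2545 -290.1907   51.3771] jig [  20.6429 -432.2409   51.3771] head -3.1150960639637586 jighead -2.918188336719407 F [-0.0011 -0.1082  0.3053] w 85.26575144703243 theta -0.1969077272443517 tilt [ 0.0075 -0.0087 -0.9999]
goal [ 460.4 -291.     5. ] twist 0.0029039360362412836 delta now-frame m [-0.0008 -0.0004  0.0464] delta goal-frame m [-0.0011 -0.0008  0.0464]
```

View pics/s3.png

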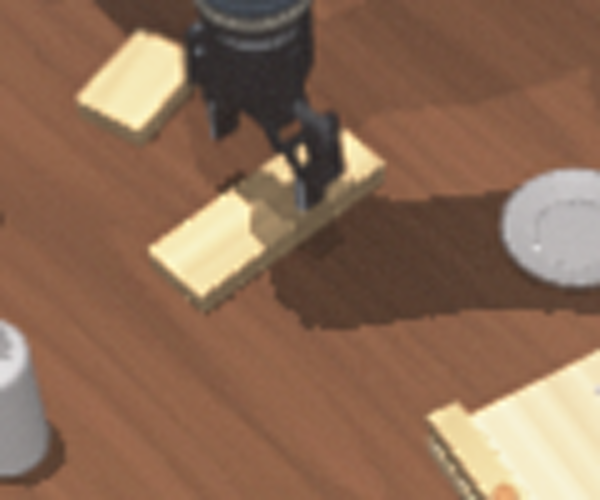

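The jaws straddle the board at (310,180) in the crop. Descending to grip.

Call:
jog_arm(series=[[-0.001,0,0.025,0],[0,0,0.015,0],[0,0,0.005,0],[0,0,0,0]])

```text
time_s: 19.12
eef_pos: [466.8, -294.7, 14.7]
tcp_rot: [[-0.999, -0.026, 0.021], [-0.026, 1.0, -0.017], [-0.02, -0.017, -1.0]]
force: [0.9, -0.4, -0.2]
grip_width: 85.5
```

Call:
jog_arm(series=[[0,0,0,0],[0,0,0,0],[0,0,0,0],[0,0,0,0],[0,0,0,0]], claw=0.3)

```text
time_s: 19.75
eef_pos: [469.3, -291.9, 29.3]
tcp_rot: [[-0.999, -0.029, 0.032], [-0.03, 0.999, -0.016], [-0.031, -0.017, -0.999]]
force: [-17.4, 21.8, 57.7]
grip_width: 28.2
```

```bash
python3 g.py w 460.4 -291 5 -3.118
```

```text
t 19.75 tcp [ 469.2519 -291.9337   29.3016] jig [  30.7881 -431.9944   29.3016] head -3.1120101643689138 jighead -2.915102437124562 F [-17.4125  21.7559  57.6797] w 28.198680071542153 theta -0.1969077272443517 tilt [ 0.0318 -0.0165 -0.9994]
goal [ 460.4 -291.     5. ] twist 0.005989835631086127 delta now-frame m [0.0096 0.0016 0.024 ] delta goal-frame m [0.0088 0.0011 0.0243]
```

The open tips stood above the board (13 mm back), and the closing jaws slid over its top. I back off, reopen and look.

Call:
jog_arm(series=[[0,0,-0.025,0],[0,0,-0.015,0]])

```text
time_s: 20.0
eef_pos: [468.2, -290.7, 72.2]
tcp_rot: [[-0.999, -0.03, 0.034], [-0.031, 0.999, -0.017], [-0.033, -0.018, -0.999]]
force: [0.0, -0.0, -0.7]
grip_width: 25.6
```

Call:
jog_arm(series=[[0,0,-0.01,0],[0,0,0,0],[0,0,0,0]], claw=1)

```text
time_s: 20.38
eef_pos: [468.4, -290.9, 83.7]
tcp_rot: [[-0.999, -0.03, 0.036], [-0.031, 0.999, -0.018], [-0.035, -0.019, -0.999]]
force: [0.2, -0.3, 0.9]
grip_width: 78.5
```

```bash
python3 q.py; python3 g.py w 460.4 -291 5 -3.118; python3 -c "
from h import *
save('t4',grab_frame('top'),(310,150,430,270),5)
f=grab_frame('scene');save('s4',f,(160,90,280,190),5)"
```

```text
[-0.5575, 0.3449, -0.2603, 0.9257, 0.0033, -0.5877] [468.432, -290.879, 83.721] [0.0356, -0.0184, -0.9992]
t 20.38 tcp [ 468.4317 -290.8788   83.7215] jig [  29.7774 -431.1204   83.7215] head -3.1109840206191346 jighead -2.914076293374783 F [ 0.2254 -0.3222  0.8643] w 78.51937165829695 theta -0.1969077272443517 tilt [ 0.0356 -0.0184 -0.9992]
goal [ 460.4 -291.     5. ] twist 0.007015979380865289 delta now-frame m [0.0108 0.0016 0.0784] delta goal-frame m [0.008  0.0001 0.0787]
```

View pics/s4.png

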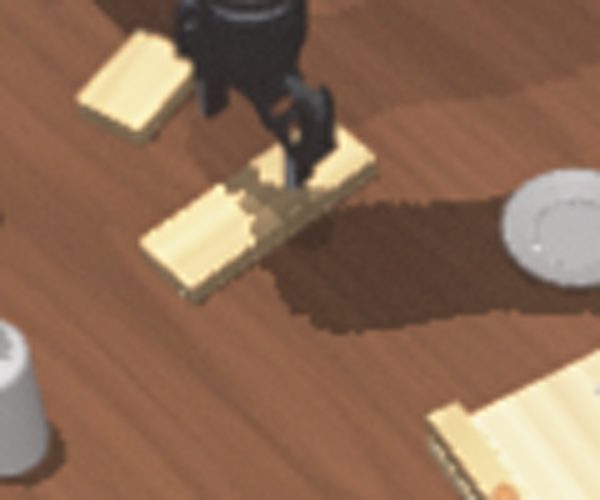

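View pics/t4.png

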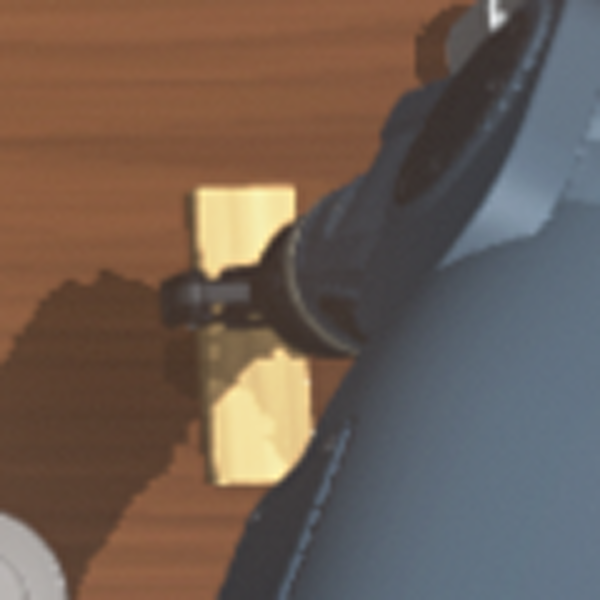

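```bash
cat > d.py <<'E'
from h import *
np.set_printoptions(precision=1,suppress=True)
F={n:grab_frame(n) for n in("scene","top")}
def T(p): return np.array([310+p[0]/5-.4,150+p[1]/5-.4])
def S(p): return np.array([160+p[0]/5-.4,90+p[1]/5-.4])
for p in((193,186),(295,186),(313,482),(215,485)): print("top",atz(F["top"],T(p),22))
for p in((376,157),(140,240),(192,290),(345,123)): print("scene",atz(F["scene"],S(p),22))
print("old scene")
for p in((384,165),(150,251),(207,298),(345,132)): print("scene",atz(F["scene"],S(p),22))
st=get_state();R=np.array(st["tcp_rot"]);p=np.array(st["eef_pos"])
for n in F:
  for dy in(-40,0,40): print(n,dy,(proj(F[n],p+R@[0,dy,-13])-([310,150] if n=="top" else [160,90]))*5)
E
python3 d.py
```

```text
top [ 551.2 -268.2   22. ]
top [ 550.7 -330.4   22. ]
top [ 371.2 -329.8   22. ]
top [ 369.8 -271.6   22. ]
scene [ 369.6 -274.2   22. ]
scene [ 548.8 -331.2   22. ]
scene [ 549.4 -269.7   22. ]
scene [ 364.7 -315.2   22. ]
old scene
scene [ 370.3 -264.3   22. ]
scene [ 549.7 -318.2   22. ]
scene [ 545.9 -256.8   22. ]
scene [ 370.6 -308.4   22. ]
scene -40 [215.3 114.4]
scene 0 [252.1 145.6]
scene 40 [289.6 177.4]
top -40 [341.  300.4]
top 0 [269.7 303.3]
top 40 [198.5 306.1]
```

```bash
python3 g.py w 460.4 -300.3 40 -3.13
```

```text
t 20.57 tcp [ 468.3253 -290.8158   83.5659] jig [  29.6607 -431.0794   83.5659] head -3.111002706051352 jighead -2.9140949788070003 F [-0.1516  0.0225 -0.5508] w 85.34742740672655 theta -0.1969077272443517 tilt [ 0.0352 -0.0181 -0.9992]
goal [ 460.4 -300.3   40. ] twist 0.018997293948647798 delta now-frame m [ 0.0097 -0.0084  0.0434] delta goal-frame m [ 0.008  -0.0094  0.0436]
```

Call:
jog_arm(series=[[0.009,-0.009,0.02,0.019],[0,0,0.022,0],[0,0,0,0]], claw=0.92)

```text
time_s: 20.95
eef_pos: [460.7, -301.0, 39.7]
tcp_rot: [[-0.999, -0.011, 0.034], [-0.011, 1.0, -0.018], [-0.034, -0.018, -0.999]]
force: [-0.1, -0.2, 0.2]
grip_width: 79.1
```

Call:
jog_arm(series=[[0,0,0.012,0],[0,0,0.01,0],[0,0,0,0]])

```text
time_s: 21.32
eef_pos: [462.2, -301.6, 17.3]
tcp_rot: [[-0.999, -0.011, 0.035], [-0.011, 1.0, -0.018], [-0.035, -0.018, -0.999]]
force: [0.6, 0.1, -0.8]
grip_width: 78.2
```

```bash
python3 g.py w 460.4 -300.3 0 -3.13; python3 q.py;  python3 -c "
from h import *
save('t5',grab_frame('top'),(310,150,430,270),5)
f=grab_frame('scene');save('s5',f,(160,90,280,190),5)"
```

```text
t 21.32 tcp [ 462.1746 -301.5776   17.3048] jig [  25.7343 -442.8366   17.3048] head -3.1301388939133603 jighead -2.9332311666690085 F [ 0.5532  0.0643 -0.7761] w 78.24416824747524 theta -0.1969077272443517 tilt [ 0.0352 -0.0181 -0.9992]
goal [ 460.4 -300.3    0. ] twist -0.00013889391336041612 delta now-frame m [0.0024 0.0016 0.0172] delta goal-frame m [0.0018 0.0013 0.0173]
[-0.5805, 0.4156, -0.349, 0.7669, 0.0042, -0.5915] [462.175, -301.578, 17.305] [0.0352, -0.0181, -0.9992]
```

View pics/s5.png

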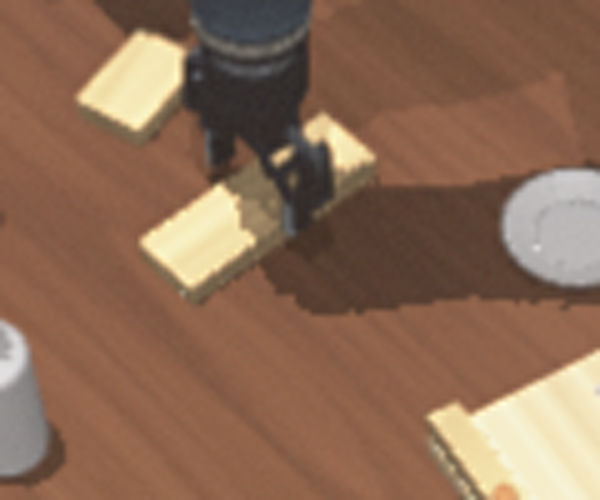

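Call:
jog_arm(series=[[0.002,0.001,0.006,0],[0,0,0.006,0],[0,0,0,0]])

```text
time_s: 21.8
eef_pos: [461.2, -301.2, 5.8]
tcp_rot: [[-0.999, -0.011, 0.037], [-0.012, 1.0, -0.019], [-0.037, -0.02, -0.999]]
force: [-0.3, 0.4, -0.5]
grip_width: 78.7
```

```bash
python3 g.py w 460.4 -300.3 0 -3.13
```

```text
t 21.8 tcp [ 461.2087 -301.2219    5.8165] jig [  24.7174 -442.6766    5.8165] head -3.1300064469447277 jighead -2.933098719700376 F [-0.3417  0.3789 -0.5079] w 78.68911962192763 theta -0.1969077272443517 tilt [ 0.0371 -0.0193 -0.9991]
goal [ 460.4 -300.3    0. ] twist -6.4469447278447944e-06 delta now-frame m [0.001  0.001  0.0058] delta goal-frame m [0.0008 0.0009 0.0058]
```

Call:
jog_arm(series=[[0.001,0.001,0.004,0],[0,0,0,0]])

```text
time_s: 22.05
eef_pos: [460.3, -300.3, 1.5]
tcp_rot: [[-0.999, -0.011, 0.037], [-0.012, 1.0, -0.019], [-0.037, -0.02, -0.999]]
force: [0.4, -0.4, -0.6]
grip_width: 79.0
```

Call:
jog_arm(series=[[0,0,0,0],[0,0,0,0],[0,0,0,0],[0,0,0,0]], claw=0.5)

```text
time_s: 22.55
eef_pos: [460.5, -300.5, 2.0]
tcp_rot: [[-0.999, -0.011, 0.038], [-0.012, 1.0, -0.02], [-0.037, -0.02, -0.999]]
force: [-0.6, 0.3, 0.3]
grip_width: 58.5
```

```bash
python3 g.py w 460.4 -300.3 0 -3.13
```

```text
t 22.55 tcp [ 460.4945 -300.4625    2.043 ] jig [  23.8685 -442.0716    2.043 ] head -3.1300361225670583 jighead -2.9331283953227065 F [-0.6368  0.2712  0.2888] w 58.51083711806046 theta -0.1969077272443517 tilt [ 0.0376 -0.0198 -0.9991]
goal [ 460.4 -300.3    0. ] twist -3.6122567058427535e-05 delta now-frame m [0.0002 0.0002 0.002 ] delta goal-frame m [0.0001 0.0002 0.002 ]
```

Call:
jog_arm(series=[[0,0,-0.02,0],[0,0,-0.04,0],[0,0,-0.04,0],[0,0,0,0]])

```text
time_s: 23.05
eef_pos: [456.0, -298.0, 103.3]
tcp_rot: [[-0.999, -0.011, 0.035], [-0.012, 1.0, -0.018], [-0.035, -0.019, -0.999]]
force: [0.1, 0.5, -1.4]
grip_width: 58.9
```

```bash
python3 g.py j -65 22 100 -1.5708;python3 -c "
from h import *
f=grab_frame('scene');save('s6',f,(160,70,280,190),5)"
```

```text
t 23.05 tcp [ 455.98   -297.9802  103.3251] jig [  18.9556 -440.5205  103.3251] head -3.130078152552523 jighead -2.9331704253081714 F [ 0.0647  0.5307 -1.4044] w 58.9375710932643 theta -0.1969077272443517 tilt [ 0.0352 -0.0182 -0.9992]
goal [464.1332 172.0276 100.    ] twist -1.3623704253081714 delta now-frame m [-0.0134  0.4699 -0.0049] delta goal-frame m [-0.4625  0.084   0.0033]
```

View pics/s6.png

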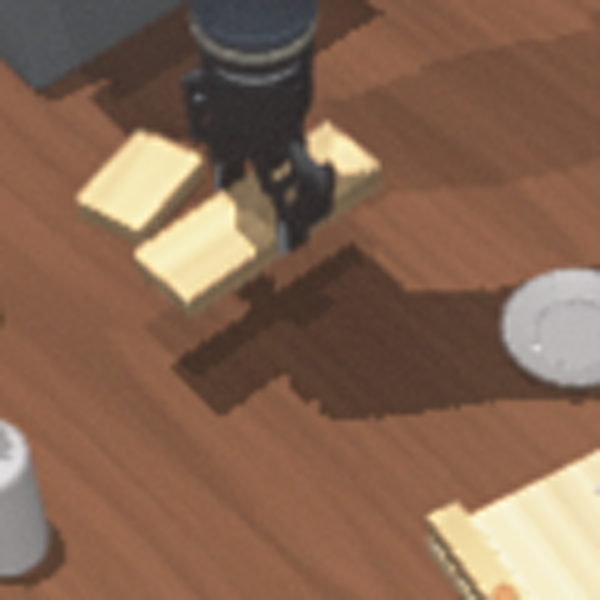

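Call:
jog_arm(series=[[0,0,0,-0.17],[0,0,0,-0.17],[0,0,0,-0.17],[0,0,0,-0.17],[0,0,0,-0.17],[0,0,0,-0.17],[0,0,0,-0.17],[0,0,0,-0.17],[-0.04,0.007,0,0],[-0.04,0.007,0,0],[-0.04,0.007,0,0],[-0.04,0.007,0,0],[-0.04,0.007,0,0],[-0.04,0.007,0,0],[-0.04,0.007,0,0],[-0.04,0.007,0,0],[-0.04,0.007,0,0],[0,0,0,0]])

```text
time_s: 25.35
eef_pos: [433.7, 83.8, 72.9]
tcp_rot: [[-0.154, -0.988, -0.003], [-0.988, 0.154, -0.003], [0.003, 0.002, -1.0]]
force: [-0.1, -0.1, -1.6]
grip_width: 58.3
```

```bash
python3 g.py j -65 22 100 -1.5708; python3 q.py
```

```text
t 25.35 tcp [433.6539  83.7627  72.8613] jig [-77.6225 -70.5221  72.8613] head -1.7253913284638132 jighead -1.5284836012194614 F [-0.1443 -0.0777 -1.6255] w 58.34978359449351 theta -0.1969077272443517 tilt [-0.0029 -0.0028 -1.    ]
goal [464.1332 172.0276 100.    ] twist 0.04231639878053883 delta now-frame m [-0.0918 -0.0165 -0.0275] delta goal-frame m [-0.0925 -0.0126 -0.0271]
[0.1924, 0.2177, -0.4805, 0.876, -0.0022, -1.2238] [433.654, 83.763, 72.861] [-0.0029, -0.0028, -1.0]
```

Call:
jog_arm(series=[[0,0,0,0.042],[-0.03,-0.004,0,0],[-0.03,-0.004,0,0],[-0.027,-0.004,0,0],[0,0,0,0]])

```text
time_s: 25.98
eef_pos: [459.8, 165.2, 66.6]
tcp_rot: [[-0.198, -0.98, -0.012], [-0.98, 0.198, -0.007], [0.009, 0.01, -1.0]]
force: [0.1, -0.9, -1.3]
grip_width: 58.6
```

```bash
python3 g.py j -65 22 24 -1.5708;  python3 -c "
from h import *
save('t7',grab_frame('top'),(130,130,290,260),5)
f=grab_frame('scene');save('s7',f,(220,130,350,260),4.6)"
```

```text
t 25.98 tcp [459.8341 165.219   66.583 ] jig [-67.8841  14.4819  66.583 ] head -1.770447496172276 jighead -1.5735397689279242 F [ 0.1083 -0.887  -1.2501] w 58.58060543454157 theta -0.1969077272443517 tilt [-0.0119 -0.007  -0.9999]
goal [464.1332 172.0276  24.    ] twist -0.0027397689279240467 delta now-frame m [-0.0079 -0.0033  0.0425] delta goal-frame m [-0.0075 -0.0029  0.0426]
```

View pics/s7.png

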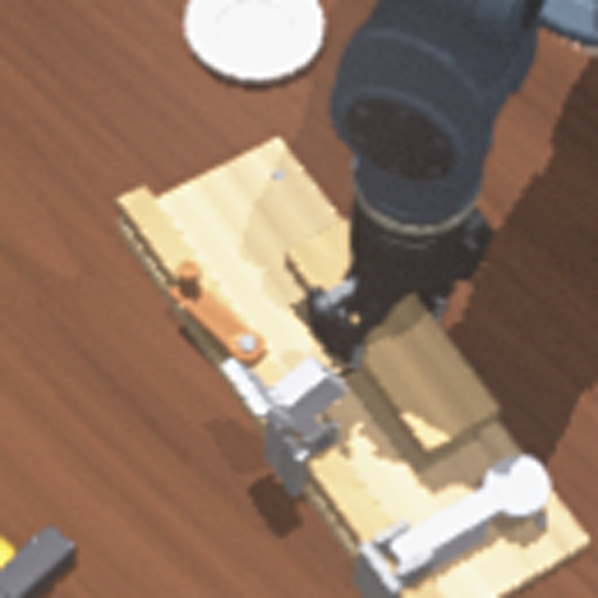

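View pics/t7.png

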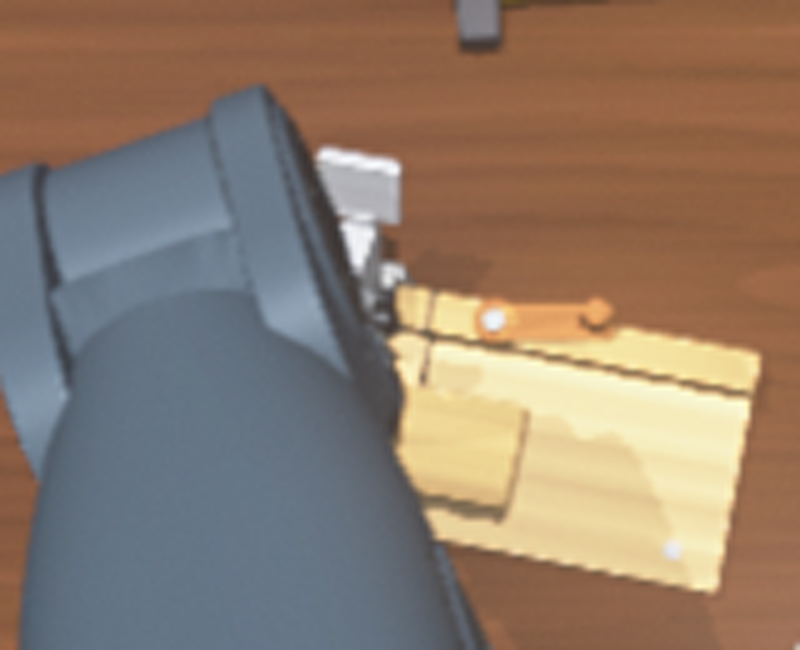

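The board is held above the bed, end about 40 mm short of the stop. Descending.

Call:
jog_arm(series=[[0,-0.003,0.02,0],[0,0,0.014,0],[0,0,0.004,0],[0,0,0,0]])

```text
time_s: 26.58
eef_pos: [459.7, 159.6, 26.9]
tcp_rot: [[-0.202, -0.979, -0.015], [-0.979, 0.203, -0.009], [0.012, 0.013, -1.0]]
force: [1.4, 0.6, -0.9]
grip_width: 58.6
```

```bash
python3 g.py j -65 15 20 -1.5708
```

```text
t 26.57 tcp [459.7471 159.5804  26.9112] jig [-66.8663   8.9352  26.9112] head -1.774681775548165 jighead -1.5777740483038132 F [ 1.3893  0.564  -0.9252] w 58.564754334071765 theta -0.1969077272443517 tilt [-0.0152 -0.0091 -0.9998]
goal [462.7638 165.1629  20.    ] twist -0.006974048303812985 delta now-frame m [-0.0062 -0.0019  0.0068] delta goal-frame m [-0.0061 -0.0019  0.0069]
```

Call:
jog_arm(series=[[0,0,0.003,-0.007],[0,0,0.003,0],[0,0,0.002,0]])

```text
time_s: 26.95
eef_pos: [460.5, 159.3, 20.5]
tcp_rot: [[-0.195, -0.981, -0.012], [-0.981, 0.196, -0.009], [0.011, 0.01, -1.0]]
force: [-7.6, -3.7, 24.2]
grip_width: 58.6
```

```bash
python3 g.py j -65 15 20 -1.5708; python3 -c "
from h import *
f=grab_frame('scene');save('s8',f,(220,130,350,260),4.6)"
```

```text
t 26.95 tcp [460.5051 159.2704  20.5134] jig [-66.0622   8.7795  20.5134] head -1.7674916049500662 jighead -1.5705838777057144 F [-7.592  -3.7181 24.1947] w 58.61918456580961 theta -0.1969077272443517 tilt [-0.0124 -0.0089 -0.9999]
goal [462.7638 165.1629  20.    ] twist 0.0002161222942858032 delta now-frame m [-0.0062 -0.0011  0.0004] delta goal-frame m [-0.0062 -0.0011  0.0005]
```

View pics/s8.png

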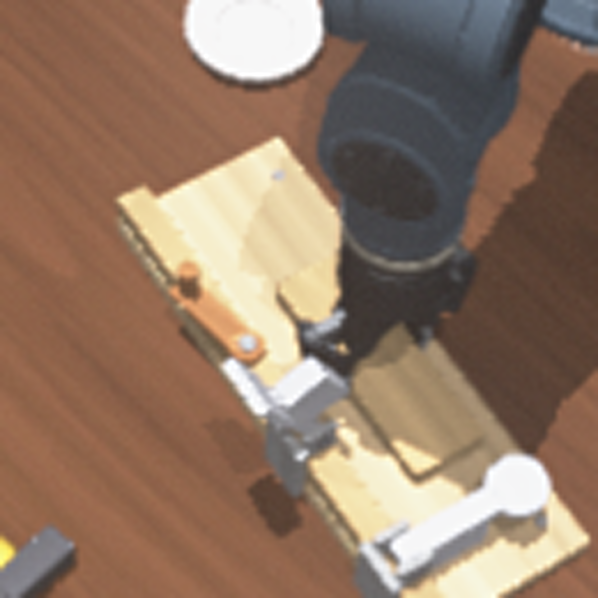

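Board is in contact with the bed (24 N, nearly level). Release and lift.

Call:
jog_arm(series=[[0,0,0,0],[0,0,0,0],[0,0,0,0]], claw=0.9)

```text
time_s: 27.38
eef_pos: [461.1, 159.7, 21.3]
tcp_rot: [[-0.195, -0.981, -0.011], [-0.981, 0.195, -0.008], [0.01, 0.009, -1.0]]
force: [0.1, -0.2, -0.8]
grip_width: 76.6
```

Call:
jog_arm(series=[[0,0,-0.03,0],[0,0,-0.05,0],[0,0,-0.03,0]])

```text
time_s: 27.75
eef_pos: [460.6, 160.2, 131.7]
tcp_rot: [[-0.195, -0.981, -0.016], [-0.981, 0.195, -0.01], [0.013, 0.014, -1.0]]
force: [0.6, -0.2, -0.6]
grip_width: 76.9
```

```bash
python3 g.py j -130 10 100 -1.5708
```

```text
t 27.75 tcp [460.5818 160.1814 131.7029] jig [-66.1653   9.6879 131.7029] head -1.766790965900525 jighead -1.5698832386561732 F [ 0.5724 -0.1964 -0.5851] w 76.8623674405661 theta -0.1969077272443517 tilt [-0.0161 -0.0099 -0.9998]
goal [398.0416 172.9759 100.    ] twist 0.0009167613438267885 delta now-frame m [-0.0008  0.0634  0.0326] delta goal-frame m [-0.0003  0.0638  0.0317]
```

Call:
jog_arm(series=[[0,0.035,0,0],[0,0.035,0.01,0],[0,0,0.03,0],[0,0,0.035,0],[0,0,0.028,0],[0,0,0,0]], claw=0)

```text
time_s: 28.5
eef_pos: [391.4, 174.9, 30.7]
tcp_rot: [[-0.194, -0.981, -0.008], [-0.981, 0.194, -0.006], [0.008, 0.007, -1.0]]
force: [0.3, -0.4, 0.6]
grip_width: 0.1
```

```bash
python3 g.py j -130 10 27 -1.5708;  python3 -c "
from h import *
save('t9',grab_frame('top'),(130,130,290,260),5)
f=grab_frame('scene');save('s9',f,(220,130,350,260),4.6)"
```

```text
t 28.5 tcp [391.4493 174.8604  30.7328] jig [-136.8336   10.5584   30.7328] head -1.76621102639583 jighead -1.5693032991514781 F [ 0.2746 -0.3685  0.5829] w 0.11018793450762274 theta -0.1969077272443517 tilt [-0.008  -0.0062 -0.9999]
goal [398.0416 172.9759  27.    ] twist 0.0014967008485218258 delta now-frame m [ 0.0005 -0.0069  0.0037] delta goal-frame m [ 0.0006 -0.0068  0.0037]
```

View pics/s9.png

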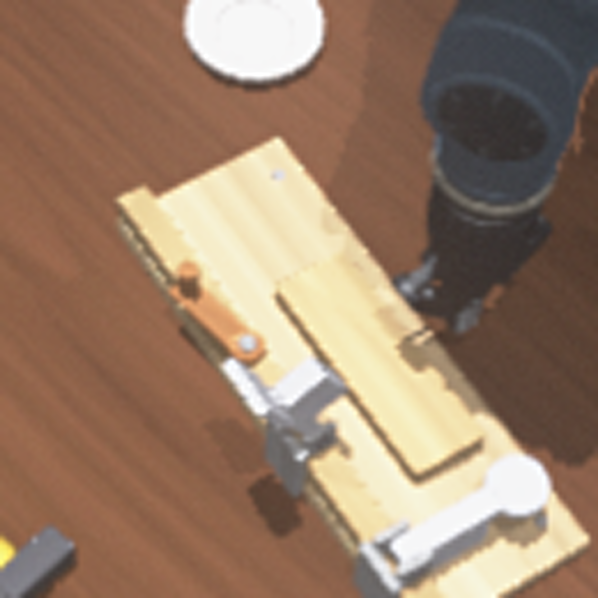

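The board lies flat and parallel to the fence. Pushing towards the fence.

Call:
jog_arm(series=[[0,-0.015,0.003,0],[0,-0.012,0,0],[0,-0.01,0,0],[0,-0.01,0,0],[0,-0.006,0,0]])

```text
time_s: 29.22
eef_pos: [451.1, 165.2, 32.0]
tcp_rot: [[-0.195, -0.981, -0.0], [-0.981, 0.195, -0.003], [0.003, -0.0, -1.0]]
force: [-1.1, -0.6, -0.6]
grip_width: -0.0
```

```bash
python3 g.py j -75 10 27 -1.5708
```

```text
t 29.23 tcp [451.0915 165.1602  31.9721] jig [-76.4462  12.7139  31.9721] head -1.7667045460884085 jighead -1.5697968188440568 F [-1.0965 -0.6088 -0.6255] w -0.047413333812441026 theta -0.1969077272443517 tilt [-0.0003 -0.0028 -1.    ]
goal [451.9788 162.2158  27.    ] twist 0.0010031811559434445 delta now-frame m [ 0.0027 -0.0014  0.005 ] delta goal-frame m [ 0.0027 -0.0014  0.005 ]
```

Call:
jog_arm(series=[[0,-0.003,0.003,0],[0,-0.002,0,0]])

```text
time_s: 29.48
eef_pos: [454.1, 164.5, 29.3]
tcp_rot: [[-0.194, -0.981, -0.005], [-0.981, 0.194, -0.001], [0.002, 0.005, -1.0]]
force: [-11.4, 3.3, 11.4]
grip_width: 0.3
```

```bash
python3 g.py j -75 10 27 -1.5708;  python3 -c "
from h import *
f=grab_frame('scene');save('s10',f,(220,130,350,260),4.6)"
```

```text
t 29.48 tcp [454.068  164.4682  29.2782] jig [-73.3919  12.6175  29.2782] head -1.7663438377868417 jighead -1.5694361105424899 F [-11.4465   3.2516  11.3601] w 0.285577649829921 theta -0.1969077272443517 tilt [-0.0048 -0.0009 -1.    ]
goal [451.9788 162.2158  27.    ] twist 0.0013638894575098703 delta now-frame m [0.0026 0.0016 0.0023] delta goal-frame m [0.0026 0.0016 0.0023]
```

View pics/s10.png

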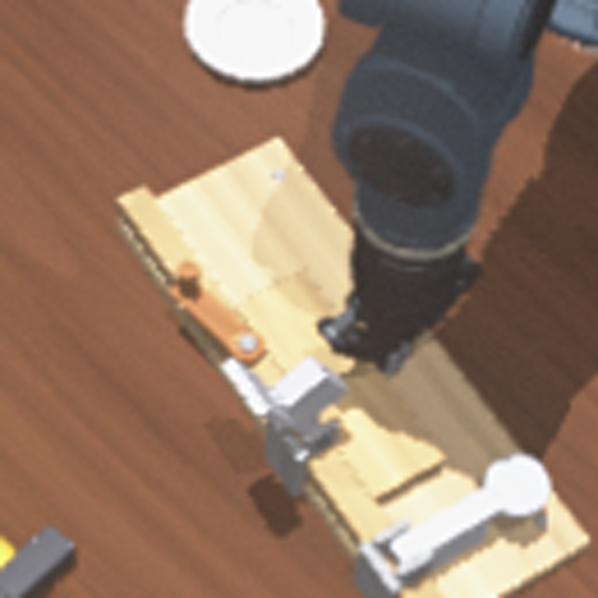

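Flush at 11 N. Next I go round to the far end of the board.

Call:
jog_arm(series=[[0,0.025,0,0],[0.045,0,0,0],[0.045,0,0,0],[0.045,0,0,0],[0.01,-0.03,0,0],[0,-0.03,0,0],[0,0,0,0]])

```text
time_s: 30.4
eef_pos: [460.9, 11.9, 29.6]
tcp_rot: [[-0.192, -0.981, -0.003], [-0.981, 0.192, -0.001], [0.001, 0.003, -1.0]]
force: [-0.7, -0.1, -0.5]
grip_width: 0.0
```

```bash
python3 g.py j -32 -120 28 -1.5708;  python3 -c "
from h import *
f=grab_frame('scene');save('s11',f,(220,130,350,260),4.6)"
```

```text
t 30.4 tcp [460.9118  11.9341  29.5657] jig [ -36.8389 -135.6301   29.5657] head -1.7637133194898758 jighead -1.566805592245524 F [-0.7438 -0.1346 -0.509 ] w 0.04365847304192098 theta -0.1969077272443517 tilt [-0.0031 -0.0007 -1.    ]
goal [468.715   26.3155  28.    ] twist 0.003994407754476015 delta now-frame m [-0.0156 -0.0049  0.0015] delta goal-frame m [-0.0156 -0.0048  0.0016]
```

View pics/s11.png

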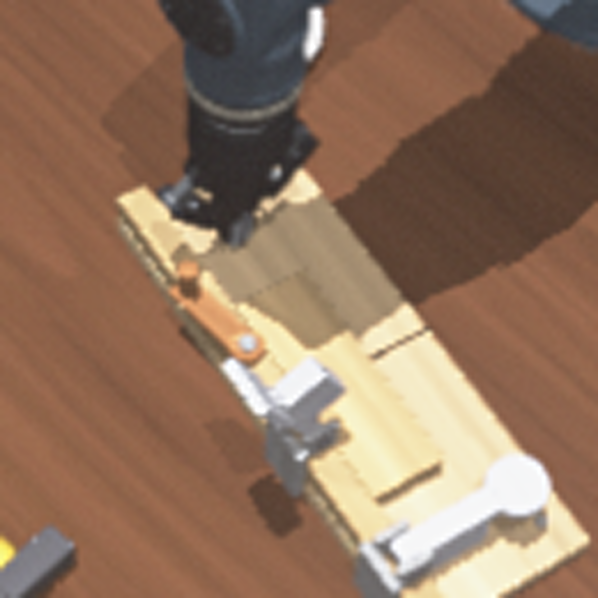

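Call:
jog_arm(series=[[-0.02,-0.006,0,0.004],[-0.015,0,0,0],[-0.014,0,0,0],[-0.013,0,0,0],[-0.012,0,0,0],[-0.006,0,0,0]])

```text
time_s: 31.2
eef_pos: [477.2, 93.4, 28.7]
tcp_rot: [[-0.194, -0.981, -0.009], [-0.981, 0.194, -0.002], [0.004, 0.008, -1.0]]
force: [0.2, -2.4, 0.2]
grip_width: -0.1
```

```bash
python3 g.py j -30 -47 28 -1.5708
```

```text
t 31.2 tcp [477.1734  93.3917  28.6689] jig [-36.8277 -52.5652  28.6689] head -1.7658998345454104 jighead -1.5689921073010586 F [ 0.236  -2.4435  0.1912] w -0.09586435499809415 theta -0.1969077272443517 tilt [-0.0089 -0.0021 -1.    ]
goal [484.9579  97.5136  28.    ] twist 0.0018078926989413269 delta now-frame m [-0.0056 -0.0068  0.0006] delta goal-frame m [-0.0056 -0.0068  0.0007]
```

Call:
jog_arm(series=[[-0.004,0,0,0],[-0.003,0,0,0]])

```text
time_s: 31.45
eef_pos: [478.0, 98.4, 28.6]
tcp_rot: [[-0.195, -0.981, -0.01], [-0.981, 0.195, -0.008], [0.01, 0.008, -1.0]]
force: [-2.5, -21.6, 8.5]
grip_width: 0.2
```

```bash
python3 g.py j -30 -47 28 -1.5708;  python3 -c "
from h import *
f=grab_frame('scene');save('s12',f,(220,130,350,260),4.6)"
```

```text
t 31.45 tcp [478.014   98.4414  28.6235] jig [-36.9912 -47.4486  28.6235] head -1.766675518833571 jighead -1.5697677915892192 F [ -2.4727 -21.5728   8.4931] w 0.24795742032076895 theta -0.1969077272443517 tilt [-0.0096 -0.0078 -0.9999]
goal [484.9579  97.5136  28.    ] twist 0.0010322084107805551 delta now-frame m [-0.0004 -0.007   0.0006] delta goal-frame m [-0.0004 -0.007   0.0006]
```

View pics/s12.png

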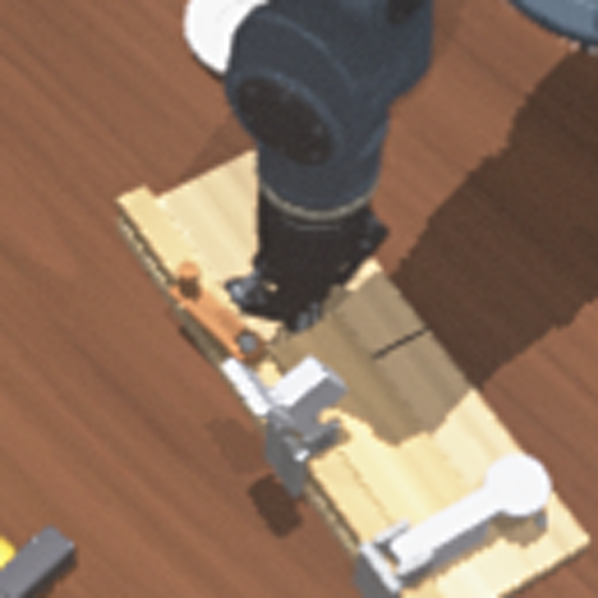

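End against the stop (21 N). I go back round and press the long edge once more.

Call:
jog_arm(series=[[0.025,0,0,0],[0,0.035,0,0],[0,0.035,0,0],[-0.045,0,0,0],[-0.04,0,0,0],[-0.03,0,0,0],[0,-0.01,0,0],[0,-0.01,0,0]])

```text
time_s: 32.5
eef_pos: [445.7, 197.3, 28.2]
tcp_rot: [[-0.199, -0.98, -0.009], [-0.98, 0.199, -0.007], [0.009, 0.008, -1.0]]
force: [0.2, 0.6, 0.2]
grip_width: -0.1
```

```bash
python3 g.py j -73.4 50 28 -1.5708;  python3 -c "
from h import *
f=grab_frame('scene');save('s13',f,(220,130,350,260),4.6)"
```

```text
t 32.5 tcp [445.669  197.2657  28.1587] jig [-88.045   43.1381  28.1587] head -1.771130802246776 jighead -1.5742230750024242 F [0.2457 0.6128 0.2042] w -0.0986450503260742 theta -0.1969077272443517 tilt [-0.0095 -0.0073 -0.9999]
goal [461.3734 201.1299  28.    ] twist -0.003423075002424447 delta now-frame m [-0.0069 -0.0146 -0.    ] delta goal-frame m [-0.0069 -0.0146  0.0002]
```

View pics/s13.png

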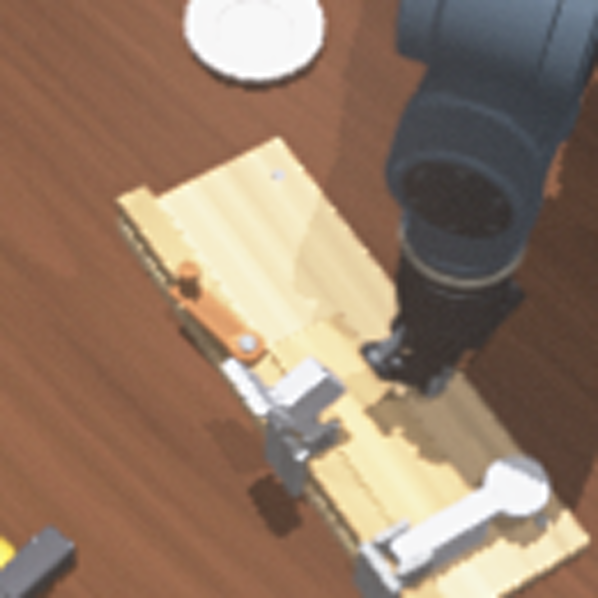

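Call:
jog_arm(series=[[0,-0.01,0,0],[0,-0.004,0,0],[0,-0.003,0,0]])

```text
time_s: 32.92
eef_pos: [459.5, 192.9, 27.7]
tcp_rot: [[-0.201, -0.979, -0.02], [-0.98, 0.201, -0.002], [0.006, 0.019, -1.0]]
force: [-17.3, 10.5, 14.0]
grip_width: -0.0
```

Call:
jog_arm(series=[[0,0.02,0,0],[0.03,0.03,-0.03,0],[0.05,0,-0.04,0],[0.05,0,-0.03,0]])

```text
time_s: 33.42
eef_pos: [384.5, 74.0, 129.2]
tcp_rot: [[-0.2, -0.98, -0.024], [-0.98, 0.2, -0.003], [0.008, 0.022, -1.0]]
force: [0.4, -0.3, 0.8]
grip_width: 0.1
```

```bash
python3 g.py j 23 -100 120 -1.5708;  python3 -c "
from h import *
f=grab_frame('scene');save('s14',f,(245,170,345,270),6)
f=grab_frame('top');save('t14',f,(130,130,290,260),5)"
```

```text
t 33.42 tcp [384.5077  73.9828 129.1698] jig [-123.9056  -89.728   129.1698] head -1.7718175141356185 jighead -1.5749097868912667 F [ 0.437  -0.3402  0.7815] w 0.08054419997222793 theta -0.1969077272443517 tilt [-0.0235 -0.0029 -0.9997]
goal [526.5649  35.169  120.    ] twist -0.004109786891266509 delta now-frame m [ 0.0096 -0.1471  0.0059] delta goal-frame m [ 0.0103 -0.1469  0.0092]
```

View pics/s14.png

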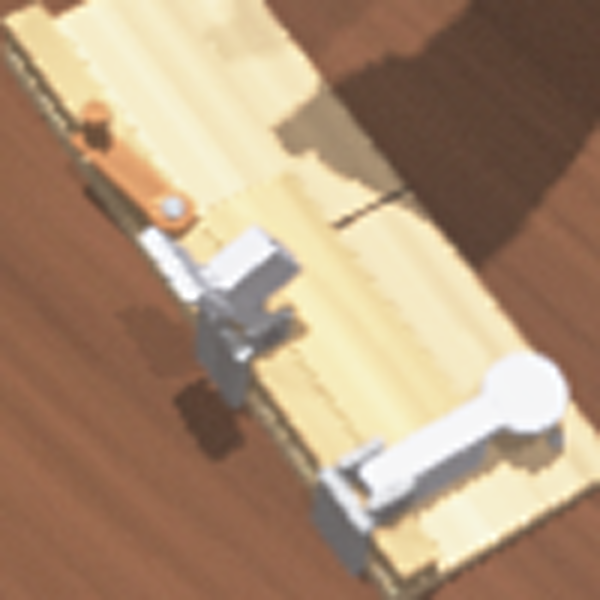

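View pics/t14.png

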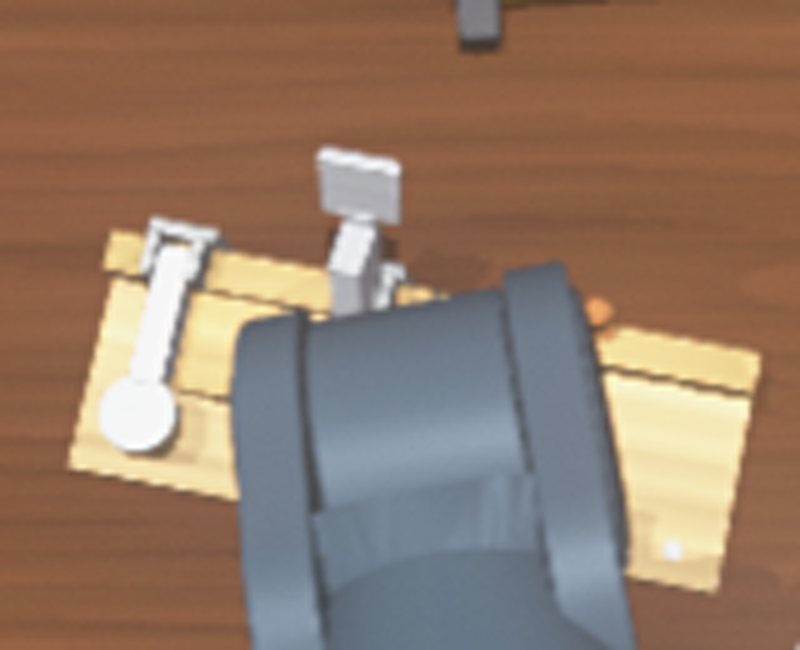

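Scene crop: the board is along the fence and the paddle arm is down. The gap at the stop is hard to see, and the last press had some sideways friction. I'll re-press the end lightly to be sure.

Call:
jog_arm(series=[[0,-0.045,0.02,-0.004],[0,-0.042,0.03,0],[0,0,0.03,0],[0,0,0.018,0],[0,0,0,0]])

```text
time_s: 34.15
eef_pos: [473.2, 51.6, 28.0]
tcp_rot: [[-0.207, -0.978, -0.016], [-0.978, 0.207, -0.001], [0.005, 0.016, -1.0]]
force: [0.3, -1.1, -0.1]
grip_width: 0.3
```

```bash
python3 g.py j -32 -48 28 -1.5708
```

```text
t 34.15 tcp [473.2107  51.565   27.9729] jig [-32.531  -94.3589  27.9729] head -1.7796125966718321 jighead -1.5827048694274803 F [ 0.3406 -1.0938 -0.1468] w 0.32043890599849256 theta -0.1969077272443517 tilt [-0.0164 -0.0015 -0.9999]
goal [482.8009  96.9242  28.    ] twist -0.011904869427480591 delta now-frame m [-0.0464  0.     -0.0003] delta goal-frame m [-0.0464 -0.0005 -0.    ]
```

Call:
jog_arm(series=[[-0.018,0,0,-0.012],[-0.014,0,0,0],[-0.006,0,0,0],[-0.003,0,0,0],[-0.002,0,0,0]])

```text
time_s: 34.78
eef_pos: [483.6, 97.1, 29.9]
tcp_rot: [[-0.194, -0.981, -0.013], [-0.981, 0.194, -0.001], [0.004, 0.013, -1.0]]
force: [-1.3, -8.2, 0.5]
grip_width: 0.3
```

```bash
python3 g.py j -32 -48 28 -1.5708
```

```text
t 34.77 tcp [483.5932  97.1429  29.9431] jig [-31.2658 -47.6305  29.9431] head -1.7661818804354903 jighead -1.5692741531911385 F [-1.264  -8.2054  0.4738] w 0.2606090138213661 theta -0.1969077272443517 tilt [-0.0132 -0.0015 -0.9999]
goal [482.8009  96.9242  28.    ] twist 0.0015258468088612531 delta now-frame m [0.0004 0.0007 0.002 ] delta goal-frame m [0.0004 0.0007 0.0019]
```

8 N at the same y, so the end is still against the stop. Now the keeper.

Call:
jog_arm(series=[[0.03,0.005,0,0],[0.02,0,-0.04,0],[0,0,-0.05,0],[0,0,-0.02,0],[0,-0.03,0,0],[0,-0.03,0,0],[0,0,0,0]], claw=0.5)

```text
time_s: 35.65
eef_pos: [529.4, 34.7, 144.1]
tcp_rot: [[-0.196, -0.981, -0.012], [-0.981, 0.196, -0.002], [0.004, 0.011, -1.0]]
force: [-0.3, 0.7, -0.6]
grip_width: 42.7
```

```bash
cat > k.py <<'E'
from h import *
from g import J2W,W2J
np.set_printoptions(precision=1,suppress=True)
f=grab_frame("scene");save("s15",f,(235,150,335,250),6)
for q in place_of("keeper_knob","scene")[:2]: print(q["position"],q["p"],W2J(atz(f,q["position"],80)))
for a in(-.3,-.2,-.1,0): print(a,(proj(f,J2W((12-62*np.sin(a),-40-62*np.cos(a),80)))-[235,150])*6)
E
python3 k.py; python3 g.py j 23 -100 54 -1.5708
```

```text
[259.5, 192.8] 0.44 [ 35.3 -88.3  80. ]
-0.3 [144.2 238. ]
-0.2 [152.2 231.1]
-0.1 [160.9 225. ]
0 [170.3 219.6]
t 35.75 tcp [527.3974  35.0043 143.8619] jig [ 23.8486 -99.9986 143.8619] head -1.767289226211838 jighead -1.5703814989674862 F [-0.5151 -1.1922 -1.151 ] w 42.604999746828376 theta -0.1969077272443517 tilt [-0.014  -0.0018 -0.9999]
goal [526.5649  35.169   54.    ] twist 0.00041850103251395154 delta now-frame m [-0.0004 -0.0004  0.0899] delta goal-frame m [0.     0.0008 0.0899]
```

View pics/s15.png

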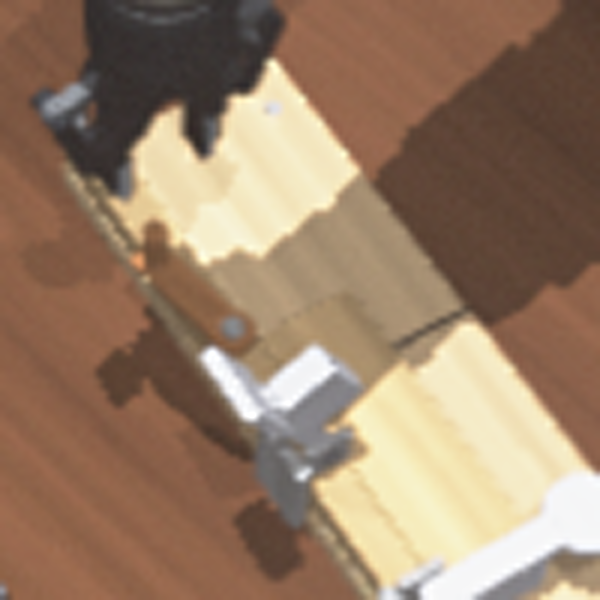

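Knob top at (153,230), which matches the swing angle ≈ -0.19, right below the tool. Descend and grip.

Call:
jog_arm(series=[[0,0,0.04,0],[0,0,0.03,0],[0,0,0.012,0],[0,0,0.003,0]])

```text
time_s: 36.25
eef_pos: [523.4, 35.2, 58.0]
tcp_rot: [[-0.195, -0.981, -0.014], [-0.981, 0.195, -0.002], [0.004, 0.013, -1.0]]
force: [0.7, 1.0, 0.4]
grip_width: 42.8
```

```bash
python3 g.py j 23.7 -100.9 56 -1.5708
```

```text
t 36.25 tcp [523.4092  35.2259  58.0239] jig [  19.8941 -100.5615   58.0239] head -1.7669252858645033 jighead -1.5700175586201515 F [0.683  0.9666 0.4468] w 42.80411910755443 theta -0.1969077272443517 tilt [-0.014  -0.0017 -0.9999]
goal [527.0753  34.1494  56.    ] twist 0.0007824413798482865 delta now-frame m [ 0.0003 -0.0038  0.002 ] delta goal-frame m [ 0.0003 -0.0038  0.002 ]
```

Call:
jog_arm(series=[[0,-0.004,0.001,0],[0,0,0,0],[0,0,0,0],[0,0,0,0]], claw=0.05)

```text
time_s: 36.75
eef_pos: [528.4, 34.5, 58.4]
tcp_rot: [[-0.195, -0.981, -0.012], [-0.981, 0.195, -0.002], [0.004, 0.012, -1.0]]
force: [1.1, 0.3, -7.0]
grip_width: 13.6
```

```bash
cat > arc.py <<'E'
from h import *
from g import J2W,W2J,v
st=get_state();p=W2J(st["eef_pos"]);d=p[:2]-[12,-40]
a=np.arctan2(-d[0],-d[1]);R=np.array(st["tcp_rot"])
print("t",round(st["time_s"],2),"jig",p.round(1),"r",np.hypot(*d).round(1),"angle",a.round(3),"F",np.round(st["force"],1),"w",round(float(st["grip_width"]),1),"jh",(np.arctan2(R[1,0],R[0,0])-v[2]).round(4),"tilt",R[:,2].round(4))
E
python3 arc.py
```

```text
t 36.75 jig [  24.9 -100.3   58.4] r 61.6 angle -0.211 F [ 1.1  0.3 -7. ] w 13.6 jh -1.57 tilt [-0.0121 -0.0015 -0.9999]
```

Call:
jog_arm(series=[[0.0015,0.013,0,0],[-0.001,0.0125,0,0],[-0.0035,0.012,0,0],[-0.006,0.011,0,0]])

```text
time_s: 37.25
eef_pos: [482.9, 47.2, 58.4]
tcp_rot: [[-0.201, -0.98, -0.009], [-0.979, 0.201, -0.014], [0.016, 0.006, -1.0]]
force: [6.5, -2.4, -6.4]
grip_width: 14.1
```

```bash
python3 arc.py
```

```text
t 37.25 jig [-22.2 -96.8  58.4] r 66.3 angle 0.542 F [ 6.5 -2.4 -6.4] w 14.1 jh -1.5763 tilt [-0.009  -0.0142 -0.9999]
```

Call:
jog_arm(series=[[-0.013,0.0095,0,0],[-0.01,0.008,0,0],[-0.011,0.0055,0,0]])

```text
time_s: 37.62
eef_pos: [467.2, 84.9, 58.7]
tcp_rot: [[-0.203, -0.979, -0.006], [-0.979, 0.203, -0.016], [0.017, 0.003, -1.0]]
force: [3.0, 1.5, -11.3]
grip_width: 13.6
```

```bash
python3 arc.py
```

```text
t 37.62 jig [-45.  -62.9  58.7] r 61.4 angle 1.189 F [  3.    1.5 -11.3] w 13.6 jh -1.5785 tilt [-0.0059 -0.0162 -0.9999]
```

Call:
jog_arm(series=[[-0.0125,0.004,0,0],[-0.0105,0.001,0,0],[0,0,0,0]])

```text
time_s: 38.0
eef_pos: [468.2, 111.0, 58.5]
tcp_rot: [[-0.202, -0.979, -0.003], [-0.979, 0.202, -0.015], [0.015, 0.0, -1.0]]
force: [2.6, 0.6, -6.5]
grip_width: 13.8
```

```bash
python3 arc.py; python3 -c "
from h import *
f=grab_frame('scene');save('s16',f,(235,150,335,250),6)"
```

```text
t 38.0 jig [-49.1 -37.1  58.5] r 61.2 angle 1.618 F [ 2.6  0.6 -6.5] w 13.8 jh -1.577 tilt [-0.0032 -0.015  -0.9999]
```

View pics/s16.png

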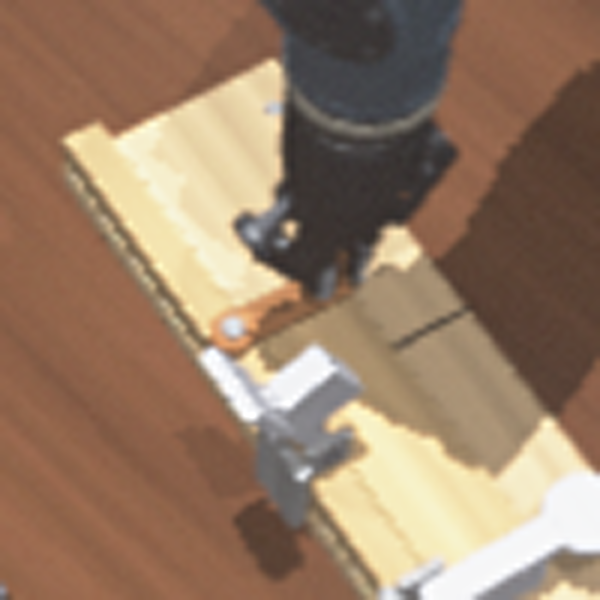

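Call:
jog_arm(series=[[0,0,0,0],[0,0,0,0],[0,0,0,0]], claw=0.5)

```text
time_s: 38.42
eef_pos: [467.7, 110.3, 59.3]
tcp_rot: [[-0.202, -0.979, -0.004], [-0.979, 0.202, -0.015], [0.015, 0.001, -1.0]]
force: [0.3, -0.1, -0.5]
grip_width: 42.5
```

Call:
jog_arm(series=[[0,0,-0.03,0],[0,0,-0.05,0],[0,0,-0.05,0],[0.05,0.03,0,0],[0.05,0.03,0,0],[0.05,0.03,0,0],[0.05,0.03,0,0]])

```text
time_s: 39.3
eef_pos: [308.8, -62.3, 197.7]
tcp_rot: [[-0.198, -0.98, 0.0], [-0.98, 0.198, -0.015], [0.015, -0.004, -1.0]]
force: [0.6, -1.1, 0.7]
grip_width: 43.0
```

```bash
cat > m.py <<'E'
from h import *
from g import J2W,W2J
np.set_printoptions(precision=1,suppress=True)
F={n:grab_frame(n) for n in("scene","top")}
save("s17",F["scene"],(245,170,345,270),6);save("t17",F["top"],(140,160,240,245),7)
for n,o,k in(("scene",(245,170),6),("top",(140,160),7)):
    pr=lambda q:np.round((proj(F[n],J2W(q))-o+.5)*k-.5)
    print(n,"knob",[(a,pr((12-62*np.sin(a),-40-62*np.cos(a),80))) for a in(1.4,1.5,1.57,1.6)],"pivot",pr((12,-40,52)),"board corners ideal y144.5",[pr((x,y,40)) for x,y in((0,-35.5),(-60,-35.5),(-60,144.5))])
    for q in place_of("keeper_knob",n)[:2]: print(n,q["position"],round(q["p"],2),W2J(atz(F[n],q["position"],80)))
E
python3 m.py; python3 arc.py
```

```text
scene knob [(1.4, array([259., 122.])), (1.5, array([266., 129.])), (1.57, array([271., 135.])), (1.6, array([273., 138.]))] pivot [172. 213.] board corners ideal y144.5 [array([194., 220.]), array([286., 172.]), array([474., 422.])]
scene [289.7, 194.6] 0.46 [-44.7 -32.3  80. ]
scene [274.5, 205.1] 0.17 [ 18.5 -24.5  80. ]
top knob [(1.4, array([614., 376.])), (1.5, array([599., 375.])), (1.57, array([589., 374.])), (1.6, array([585., 373.]))] pivot [624. 240.] board corners ideal y144.5 [array([611., 269.]), array([582., 406.]), array([171., 328.])]
top [224.3, 211.5] 0.57 [-45.6 -40.9  80. ]
top [211.1, 213.7] 0.49 [-58.9  -4.8  80. ]
t 39.5 jig [-170.6 -237.9  197.9] r 269.3 angle 0.745 F [ 1.3  0.  -0.3] w 42.6 jh -1.5779 tilt [ 0.0011 -0.0152 -0.9999]
```

View pics/s17.png

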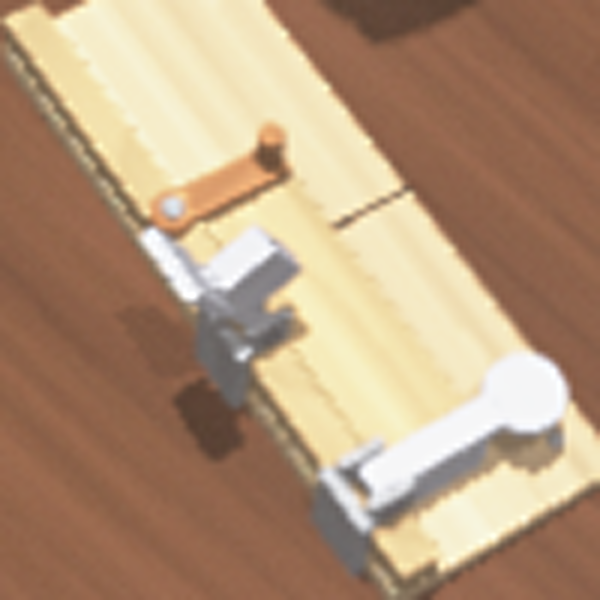

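View pics/t17.png

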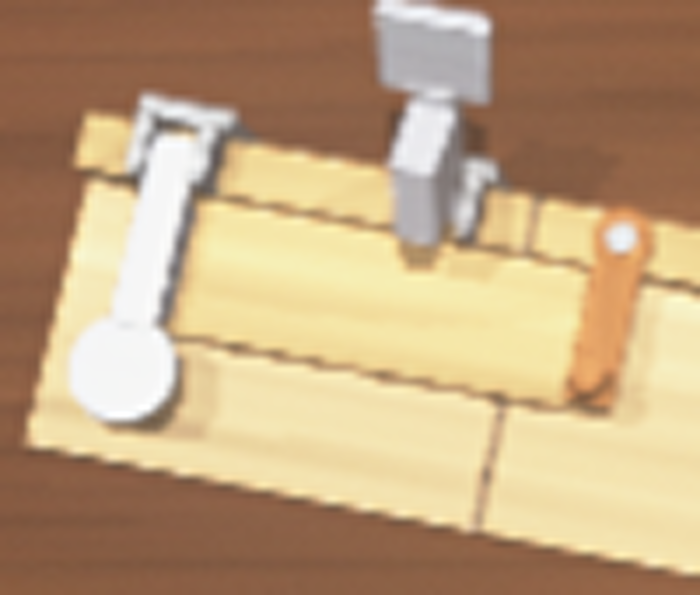

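```bash
cat > n.py <<'E'
from h import *
from g import J2W,W2J
F={n:grab_frame(n) for n in("scene","top")}
for n,(l,t,r,b),k in(("scene",(265,185,335,255),8),("top",(145,175,235,225),8)):
    im=F[n]["pixels"][t:b,l:r,::-1].copy()
    im=cv2.resize(im,None,fx=k,fy=k,interpolation=cv2.INTER_CUBIC).astype(float)
    im=np.clip((im-110)*1.75,0,255).astype(np.uint8)
    for y0 in(0,):
        pts=[(0,-35.5,40),(-60,-35.5,40),(-60,144.5,40),(0,144.5,40)]
        P=[tuple(int(v) for v in (proj(F[n],J2W(q))-[l,t]+.5)*k-.5) for q in pts]
        for i in range(4): cv2.line(im,P[i],P[(i+1)%4],(255,0,0),1)
        for a,b2 in(((0,-60,44),(0,200,44)),((-120,-200,18),(-120,200,18))):
            A,B=[tuple(int(v) for v in (proj(F[n],J2W(q))-[l,t]+.5)*k-.5) for q in(a,b2)]; cv2.line(im,A,B,(0,200,0),1)
    cv2.imwrite(f"pics/z_{n}.png",im)
E
python3 n.py
```

```text
(no output)
```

View pics/z_scene.png

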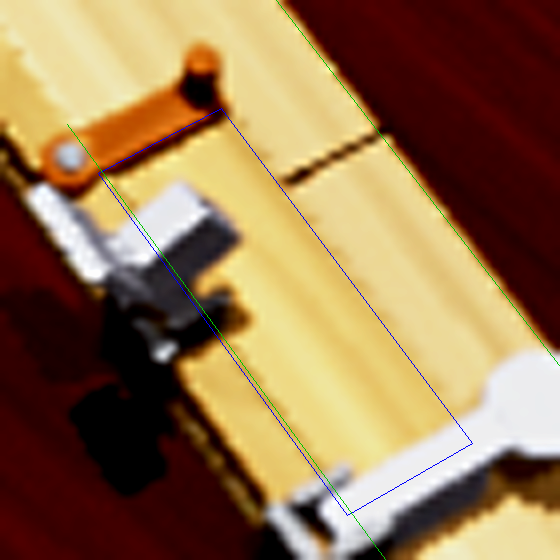

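View pics/z_top.png

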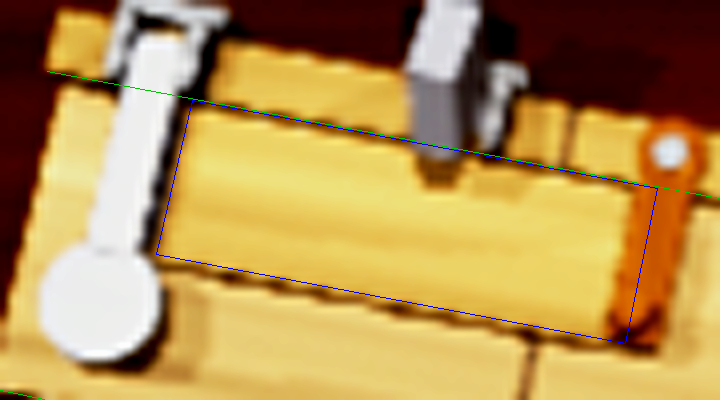

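The overlays agree with the board being flush along the fence and up to the lowered tongue, within camera bias. The keeper reads about 1.56 rad. The gripper is clear, so I hand in.

```bash
python3 -c "
from plant import *
print(get_state()['time_s']);print(hand_in())"
```

```text
39.6
the job is handed in; nothing more can be done
None
```

I finished the job in the order asked and handed it in at 39.6 s. No verdict was reported.

**What I did**
- **Stop:** I flipped the round-paddle stop down to its hard end and left the square one up.
- **Board:** I laid the board flat about 45 mm short of the lowered stop. I then pushed it to the fence and along to the stop, and pressed the edge and the end once more each.
- **Keeper:** I swung the keeper bar across over the board.

**Last checks**
- **Flush to fence:** The long edge took about 19 N in the final press. The board's front edge is parallel to the fence in both views, with the same roughly 1-pixel (3 mm) top-camera offset as the fence itself.
- **End against stop:** The final end press met 8 N at the same position as the first (-47.6 and -47.4 mm in jig y). The lowered arm hides this joint from the cameras, so it rests on force and position only.
- **Keeper angle:** It reads about 1.56 rad in the scene view (1.57 is square), and the top view looks consistent.
- **Clear of the bench:** The gripper was away from everything when I handed in.

**What went less well**
- **Wrist tilt:** An early wrist-joint limit tilted the tool by about 8°. I corrected it before handling the board.
- **First grip:** The fingers slid over the board, pressing with up to 58 N and shifting it about 10 mm on the bench. I measured it again and re-gripped.
- **Stop press:** Pressing the stop down reached 55 N at the fingertips. That is above the 40 N limit if it also covers the fingers, not just the arm and gripper body.
- **Other items:** I did not measure the other things on the bench again at the end. None was meant to be touched, and no contact with them was seen.

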